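Hold the angle gauge on its mark on a crowned shelf bearer

TASK

With the scraper block in the gripper, wipe the three loose chips of filler off the top of the shelf bearer that is screwed to the counter, without touching them with the fingers, and put the block back down on the counter, clear of the bearer. Then stand the pendulum angle gauge lengthways on the middle of the bearer's crowned top, square to it, and rock it there until its swinging pointer settles on the index mark of its setting ring. Finish still holding the gauge like that, its base pressed gently on the bearer and the pointer steady on the mark, so that I can scribe the bevel along its base; leave the bottles, the offcut and the other things on the counter where they are.

Things in the scene. Friction and masses are not known exactly. Their poses are not given: they have to be found in the camera images.
- bearer: Pale wood shelf bearer, 45 mm wide (x), 160 mm long (y), fixed to the counter by a 30 mm high steel bracket at each end (out to y = +-113 mm). Origin: centre of its underside, on the counter. Its top is uneven lengthways, alike across its width: straight facets through (y, height) mm: (-80, 51.5), (-26, 66), (4, 68), (30, 65.5), (80, 51.2), so a straight base can rock over it by 15 degrees either way.
- chip0_mid (a point): Loose chip of hard off-white filler lying on the bearer's top at about y = -19 mm of the bearer, about 27 x 14 x 13 mm, long side roughly across the bearer, 10 g; this point is its centre.
- chip1_mid (a point): Same kind of chip, on the crest of the bearer's top at about y = 4 mm; its centre.
- chip2_mid (a point): Same kind of chip, on the bearer's top at about y = 27 mm; its centre.
- scraper_grip (a point): Scraper block standing on the counter, 0.16 kg: wooden grip 26 mm thick (x), 84 mm long (y), 46 mm high over a plastic blade strip 14 mm thick, 92 mm long, 16 mm high; 60 mm high in all. This point: mid thickness and length, 38 mm above the blade's lower edge; z up. Grip it from above across its thickness.
- gauge_grip (a point): Pendulum angle gauge standing on the counter, 0.4 kg: aluminium base 120 mm long (y), 30 wide (x), 12 high; black dial housing 88 mm across, 20 thick, its white face to +x; on top a black grip block 26 mm thick (x), 46 long (y), 36 high, top at 142 mm. This point: middle of the grip block, 122 mm above the underside; z up. Grip it from above across its thickness.
- gauge_foot (a point): Centre of the underside of the gauge's base, 122 mm below gauge_grip; same axes (x towards the dial face, y along the base).
- needle (a joint): The gauge's pointer, a pendulum hung at the dial's centre, 54 mm above the underside, turning about the gauge's x. Its angle to the gauge in rad: 0 square to the base, positive with the tip towards the gauge's +y end. It hangs plumb once it stops swinging (about 1 s), so lowering the gauge's +y end by an angle makes it read + that angle.
- set_ring (a joint): The ring round the dial, already set and stiff, with one black index mark at its lower part: the mark's angle in rad, 0.10 to 0.18, counted like the pointer's. The pointer is on the mark when both values are equal.
- needle_tip (a point): Tip of the pointer, 33 mm from its axis; turns with it.
- ring_mark (a point): The tip of the ring's index mark, 34 mm from the same axis; turns with the ring.
- amber_a: Bystander: amber bottle with white cap, 44 mm across, 85 mm high; origin under its centre.
- amber_b: Bystander: the same kind of bottle.
- amber_c: Bystander: smaller amber bottle, 36 mm across, 70 mm high; origin under its centre.
- flask: Bystander: stoppered amber flask, 66 mm across, 104 mm high; origin under its centre.
- offcut: Bystander: square offcut of pale wood, 45 x 80 x 45 mm high; origin under its centre.
- salve_jar: Bystander: low amber jar with lid, 52 mm across, 42 mm high; origin under its centre.
- screw_tin: Bystander: flat round steel tin, 60 mm across, 28 mm high; origin under its centre.

How it is judged:
By the outcome, as a careful person would: the job done as asked, in the order asked, and still so for the second after the job is handed in, while the arm keeps its last pose, push and grip.
It also fails if it takes over 61 s, if anything falls off the work surface, if the arm or the gripper's body presses on something with over 40 N, if the wrist force passes 120 N, or if a joint passes its speed limit or range.

ROBOT

A 6-joint arm with a two-finger parallel gripper is mounted at the origin on the work surface. World frame = base frame: x ahead of the robot, y to its left, z up, the work surface at z = 0. Lengths are in m, angles in degrees, forces in N, time in s.
With the tool pointing down it reaches from about 0.4 to 0.825 m from the base axis. Payload 7 kg.
Tool frame: the origin (TCP) lies on the centre line of the jaws, within the pads' length; the fingertips stand 17 mm ahead of it and the grasp point (between the pads) lies 2 mm behind it; z points along the fingers, y is the direction in which the jaws open and shut (so a half turn about z gives the same grasp; the last joint's range is limited). The gripper opens to 88 mm and grips with 3 to 60 N. Pads are 19 mm wide; open, the fingers measure 130 mm over their backs; the gripper's body (78 mm by 193 mm) begins 47 mm behind the grasp point.
Start: joints at [-55.8, 20.546, 0.682, 0, -70.136, -16.507], TCP at [0.205, -0.643, 0.244] pointing down, gripper open.
Joint ranges: [-176.03, 176.03], [-82.01, 121.73], [-58.28, 71.71], [-173.87, 95.51], [-174.79, -0.11], [-173.66, 173.66]. Speed limits (degrees/s): [136.94, 136.94, 172.46, 180, 180, 180].

INTERFACE

Orientations are given as [roll, pitch, yaw] about the fixed x, y, z axes, in that order (R = Rz(yaw) Ry(pitch) Rx(roll)).
In Python, from plant import telemetry, vision, close_job, recognise, silhouettes, place_of gives the robot as it stands.
- The arm moves only by the shell command python3 -m handwheel 'ROWS'. ROWS is JSON, a list that holds one entry, the list of rows, each a list of 5 numbers: the shift along the tool's x, y, z in m, then the turn about the tool's z in rad, then the closure, from 0 (fully open) to 1 (shut). In form: [[[tx, ty, tz, yaw, gripper], ...]]. A call has 1 to 20 rows; each row shifts and turns the commanded pose from where the row before left it, along the tool's axes as they then stand; what a row does not reach is not made up. A row lasts 1/12 s, in which the tool goes at most 41.7 mm and 7.16 degrees, less where a joint would pass 70% of its speed; a pose out of reach is approached as far as the arm can. A call with a gripper value outside its range is refused whole. The fingers move at their own pace and stop on an object; the grip force is fixed at half the most. Time passes only in rows, so rows that do not move let the fingers close. It gives the time, the measured TCP pose, the force and the opening at its end, in the units of the state.
- telemetry.get_obs(): the state, without advancing time (a new reading comes with each control period).
- vision.snapshot(name): name is "side" or "top" or "wrist"; returns a dict with "color" (384x512x3 uint8, red, green, blue), "mtx" (3x3 intrinsics, pixels), "dist" ([k1, k2, p1, p2, k3] as OpenCV has them; the pictures are not rectified), "cam_to_world" (4x4, takes a point from camera to world coordinates); the wrist camera has in their place "tool_from_camera" (4x4, takes a point from camera to tool coordinates, whose origin is the TCP and whose axes are the flange's). Camera axes: x right, y down, z forward; pixel columns grow to the right and rows downward; lengths in m; the calibration is good to about 2 mm. A picture is of the moment at which its call begins: read the wrist's pose just before it. There is no depth.
- close_job(): hands the job in, once; it reports no verdict.
Trained networks look in a picture, given as the dict that the camera call returned (one of the last four; its "shot" number tells which), for a name from the list of things; names that differ only in an ending like _2 or _b are one class to them, and where a whole thing is asked for, a point or a joint stands for the part that bears it (a point fixed in the world has none). Each returns a list of dicts, best first, with "conf" (0 to 1); they miss things now and then, are a little off and sometimes report something else, mostly with a low value. They report only what shows in the picture. A call takes as long as a camera call.
- recognise(name, picture): "xy" ([column, row] in pixels, amid what is visible of it).
- silhouettes(name, picture): "region" (384x512 bool, what is visible of it) and "xy" ([column, row] in pixels, amid what is visible of it).
- place_of(name, picture): "xy" ([column, row] in pixels: a listed point, or the origin of a listed thing).
The state is a dict: "clock": time; "joint_pos": joint angles; "qvel": joint speeds; "tau": joint torques, N m; "tool_pos": TCP position; "orientation": TCP orientation; "force": force on the tool from outside, world axes, zero at the start; "moment": the same for the moment, N m; "opening": finger opening in m.
Only numpy, scipy, OpenCV 4.12 (cv2) and the standard library are available. Lean on these libraries where they do the work, as an engineer would, in place of code of your own. Each camera call takes 0.05 s, during which the arm holds its last target.

## Working session

There is one attempt and no reset: what is moved stays moved. The work goes in short steps, Python scripts to look and compute and a shell command to move; the robot and the scene stay as the last step left them, time stands still between calls to the robot, and variables do not carry over. Pictures are saved under pics/ and viewed, and the job is handed in when it is done.

```bash
ls -la; mkdir -p pics
python3 - <<'E'
from plant import telemetry, vision
import cv2
print(telemetry.get_obs())
for n in ("side","top","wrist"):
    s=vision.snapshot(n)
    cv2.imwrite(f"pics/a_{n}.png",cv2.cvtColor(s["color"],cv2.COLOR_RGB2BGR))
    print(n,{k:v for k,v in s.items() if k!="color"})
E
```

```text
total 12
drwxr-xr-x  3 agent agent 4096 Dec  7 13:56 .
drwxr-xr-x 23 root  root  4096 Dec  7 13:56 ..
drwxr-xr-x  2 agent agent 4096 Dec  7 13:56 pics
{'clock': 0.0, 'joint_pos': array([-5.58023822e+01,  2.05898608e+01,  6.32365458e-01, -2.08798786e-02,
       -7.01352147e+01, -1.65077206e+01]), 'qvel': array([-0.00920727, -0.10738736, -0.00248225, -0.0532517 , -0.03968545,
        0.04029263]), 'tau': array([-2.50326171e-03, -5.82717633e+01,  2.93052560e+01,  6.99668258e+00,
        6.67315442e-03, -2.11327315e-04]), 'tool_pos': array([ 0.20495172, -0.64263547,  0.24262734]), 'orientation': array([ 1.79905534e+02, -7.52637043e-03, -1.62317208e+02]), 'force': array([ 0.58735957,  0.28338564, -0.13201583]), 'moment': array([-0.03590107, -0.00775341,  0.02493443]), 'opening': 0.08771879072595877}
side {'mtx': array([[438.58317221,   0.        , 260.96568893],
       [  0.        , 438.58317221, 192.54914977],
       [  0.        ,   0.        ,   1.        ]]), 'dist': array([-0.11787514,  0.        ,  0.        ,  0.        ,  0.        ]), 'cam_to_world': array([[-0.97168905, -0.1591
[... 674 characters left out ...]
],
       [ 0.        ,  0.        ,  0.        ,  1.        ]]), 'shot': 2}
wrist {'mtx': array([[336.94415355,   0.        , 257.82446645],
       [  0.        , 336.94415355, 195.04834349],
       [  0.        ,   0.        ,   1.        ]]), 'dist': array([-0.04065282,  0.        ,  0.        ,  0.        ,  0.        ]), 'tool_from_camera': array([[-2.27629251e-04, -9.65457050e-01, -2.60562149e-01,
         6.90835452e-02],
       [ 9.99998925e-01, -5.97243326e-04,  1.33934946e-03,
         4.43597059e-04],
       [-1.44870338e-03, -2.60561564e-01,  9.65456147e-01,
        -1.41637105e-01],
       [ 0.00000000e+00,  0.00000000e+00,  0.00000000e+00,
         1.00000000e+00]]), 'shot': 3}
```

View pics/a_side.png

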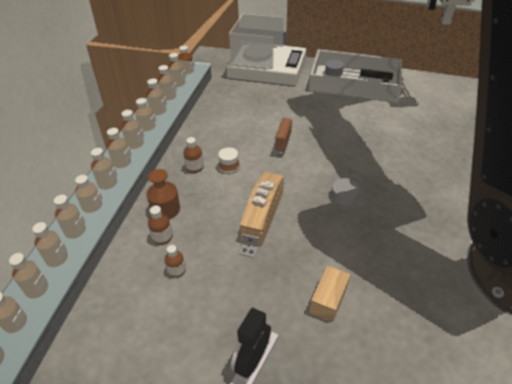

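View pics/a_top.png

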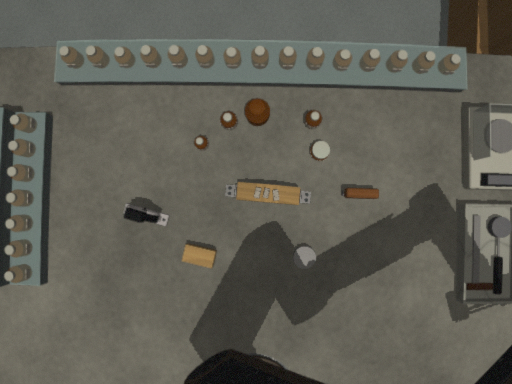

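View pics/a_wrist.png

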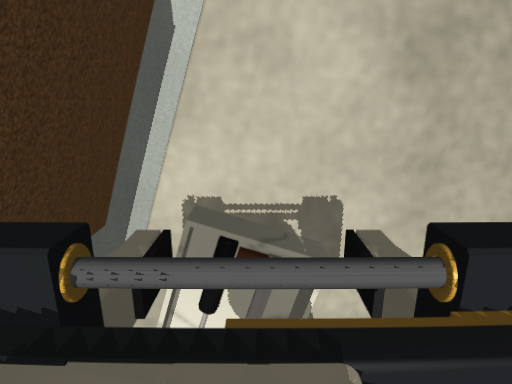

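The top view shows the bearer at (268,193) with the chips on it, the scraper at (362,193), the gauge at (146,215), bottles above, and the offcut at (199,256). Next I'll measure them.

```bash
cat > h.py <<'E'
import numpy as np, cv2
from scipy.spatial.transform import Rotation as R
from plant import telemetry, vision, recognise, silhouettes, place_of
def pose():
    o=telemetry.get_obs(); T=np.eye(4); T[:3,:3]=R.from_euler('xyz',o['orientation'],degrees=True).as_matrix(); T[:3,3]=o['tool_pos']; return T,o
def snap(n,save=None):
    T,o=pose(); s=vision.snapshot(n)
    s['C']=s['cam_to_world'] if n!='wrist' else T@s['tool_from_camera']
    if save: cv2.imwrite(f"pics/{save}.png",cv2.cvtColor(s["color"],cv2.COLOR_RGB2BGR))
    return s
def ray(s,xy):
    p=cv2.undistortPoints(np.array([[xy]],float),s['mtx'],s['dist'])[0,0]
    d=s['C'][:3,:3]@np.array([p[0],p[1],1]); return s['C'][:3,3],d/np.linalg.norm(d)
def atz(s,xy,z):
    c,d=ray(s,xy); return c+d*(z-c[2])/d[2]
def tri(rs):
    A=0;b=0
    for c,d in rs:
        P=np.eye(3)-np.outer(d,d); A=A+P; b=b+P@c
    x=np.linalg.solve(A,b); return x,[np.linalg.norm((np.eye(3)-np.outer(d,d))@(x-c)) for c,d in rs]
def proj(s,pts):
    W=np.linalg.inv(s['C']); r,_=cv2.Rodrigues(W[:3,:3]); return cv2.projectPoints(np.array(pts,float),r,W[:3,3],s['mtx'],s['dist'])[0][:,0]
def longaxis(s,reg,z):
    ys,xs=np.nonzero(reg); c=cv2.minAreaRect(np.stack([xs,ys],1).astype(np.float32))
    b=cv2.boxPoints(c); return c,np.array([atz(s,q,z) for q in b])
E
python3 - <<'E'
from h import *
t=snap('top'); s=snap('side')
for n in ['bearer','chip0_mid','chip1_mid','chip2_mid','scraper_grip','gauge_grip','gauge_foot','needle_tip','ring_mark','amber_a','amber_b','amber_c','flask','offcut','salve_jar','screw_tin']:
    a=place_of(n,t); b=place_of(n,s)
    print(n,[(np.round(q['xy'],1).tolist(),round(q['conf'],2)) for q in a[:3]],[(np.round(q['xy'],1).tolist(),round(q['conf'],2)) for q in b[:3]])
    if a and b and not n.startswith('amber'):
        x,e=tri([ray(t,a[0]['xy']),ray(s,b[0]['xy'])]); print('   ',x.round(4),np.round(e,4))
    for q in a[:3]:
        if n.startswith('amber') or n in('flask','salve_jar','screw_tin','offcut','bearer'): print('   z0',atz(t,q['xy'],0).round(3))
for n,z in (('bearer',.055),('scraper_grip',.06),('gauge_grip',.1),('offcut',.045)):
    for cam in (t,s):
        q=silhouettes(n,cam)
        if q:
            c,b=longaxis(cam,q[0]['region'],z); print(n,c,b[:,:2].round(3).tolist())
E
```

```text
bearer [([265.0, 195.7], 0.63)] [([263.9, 215.1], 0.95)]
    [ 0.5418 -0.0199  0.0113] [0.0006 0.0006]
   z0 [ 0.541 -0.02   0.   ]
chip0_mid [([277.3, 194.0], 0.51)] [([268.3, 184.7], 0.68), ([327.7, 297.2], 0.4)]
    [ 0.5423 -0.0509  0.0714] [0.0022 0.0022]
chip1_mid [([304.3, 256.1], 0.64), ([267.6, 193.7], 0.63), ([200.9, 139.9], 0.63)] [([260.7, 192.2], 0.42)]
    [ 0.4738 -0.0892  0.051 ] [0.0909 0.0909]
chip2_mid [([258.3, 193.0], 0.64)] [([255.9, 327.9], 0.69), ([256.9, 200.8], 0.67)]
    [ 0.5629  0.0027 -0.454 ] [0.0009 0.0009]
scraper_grip [([361.2, 190.7], 0.79)] [([282.7, 133.9], 0.9), ([230.7, 165.5], 0.15)]
    [ 0.5559 -0.2683  0.0383] [0.0022 0.0022]
gauge_grip [] [([254.2, 328.6], 0.64), ([252.8, 362.6], 0.24)]
gauge_foot [([147.0, 215.6], 0.95)] [([253.3, 358.8], 0.74), ([231.4, 167.3], 0.54)]
    [0.4841 0.2916 0.0112] [0.0019 0.0019]
needle_tip [] []
ring_mark [([145.7, 211.7], 0.67)] []
amber_a [([232.0, 122.9], 0.82), ([311.4, 116.6], 0.65), ([200.4, 140.5], 0.65)] [([160.6, 235.6], 0.86), ([194.4, 169.3], 0.84), ([174.7, 271.4], 0.75)]
   z0 [0.734 0.072 0.  
[... 1638 characters left out ...]
aper_grip ((282.0588684082031, 137.7647247314453), (12.12678050994873, 38.80569839477539), 14.03624439239502) [[0.557, -0.158], [0.566, -0.306], [0.535, -0.3], [0.529, -0.154]]
gauge_grip ((145.96627807617188, 216.14605712890625), (46.0212516784668, 16.939416885375977), 12.994616508483887) [[0.473, 0.334], [0.515, 0.326], [0.492, 0.212], [0.451, 0.221]]
gauge_grip ((249.0264129638672, 348.8048095703125), (39.343421936035156, 77.30091857910156), 28.739797592163086) [[0.523, 0.364], [0.5, 0.246], [0.441, 0.266], [0.47, 0.378]]
offcut ((328.96142578125, 292.91387939453125), (29.50311279296875, 51.663822174072266), 20.85445785522461) [[0.416, 0.206], [0.4, 0.101], [0.348, 0.113], [0.368, 0.215]]
```

Run:
```python
import cv2, numpy as np
s=cv2.imread('pics/a_side.png')[290:384,200:300]; t=cv2.imread('pics/a_top.png')[190:240,110:190]; u=cv2.imread('pics/a_top.png')[170:220,220:390]
a=cv2.resize(s,(400,376),interpolation=cv2.INTER_CUBIC);b=cv2.resize(t,(376*80//50//2*1,188),interpolation=cv2.INTER_CUBIC)
c=cv2.resize(u,(640,188),interpolation=cv2.INTER_CUBIC)
im=np.zeros((376+188,720,3),np.uint8);im[:376,:400]=a;im[:188,410:410+b.shape[1]]=b;im[376:,:640]=c
cv2.imwrite('pics/b.png',im)
from plant import telemetry; print(telemetry.get_obs()['clock'])
```

```text
2.25
```

View pics/b.png

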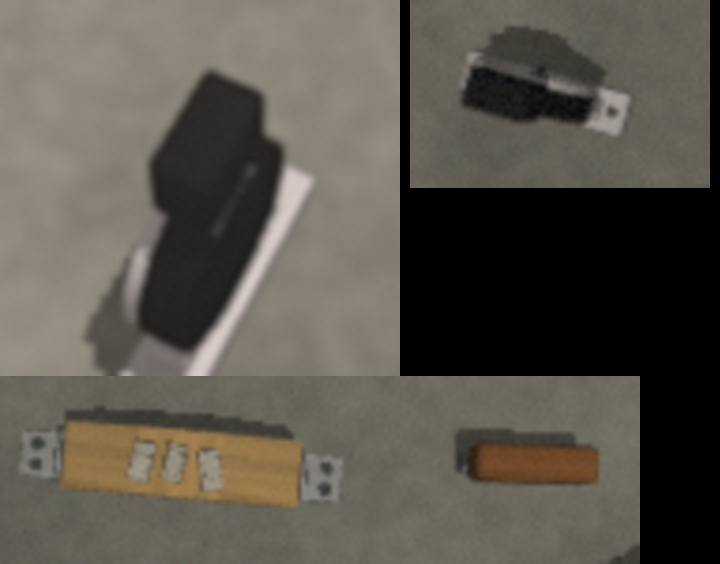

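```bash
cat >> h.py <<'E'
def plan(p,yaw,n,T=None):
    """even rows (tx,ty,tz,turn) from current pose to p (world), yaw deg"""
    if T is None: T,_=pose()
    y0=np.degrees(np.arctan2(T[1,0],T[0,0])); dy=(yaw-y0+180)%360-180
    d=(np.array(p)-T[:3,3])/n; out=[]
    for i in range(n):
        a=np.radians(y0+dy*i/n); x=np.array([np.cos(a),np.sin(a),0]); y=np.array([np.sin(a),-np.cos(a),0])
        out.append([round(float(d@x),4),round(float(d@y),4),round(float(-d[2]),4),round(float(-np.radians(dy)/n),4)])
    return out
E
python3 -c "
from h import *
for r in plan([.556,-.235,.17],-88,15): print(r)"
```

```text
[-0.0306, 0.0188, 0.0049, -0.0865]
[-0.0321, 0.0161, 0.0049, -0.0865]
[-0.0333, 0.0133, 0.0049, -0.0865]
[-0.0344, 0.0103, 0.0049, -0.0865]
[-0.0351, 0.0073, 0.0049, -0.0865]
[-0.0356, 0.0043, 0.0049, -0.0865]
[-0.0359, 0.0012, 0.0049, -0.0865]
[-0.0358, -0.0019, 0.0049, -0.0865]
[-0.0355, -0.005, 0.0049, -0.0865]
[-0.035, -0.0081, 0.0049, -0.0865]
[-0.0341, -0.011, 0.0049, -0.0865]
[-0.0331, -0.0139, 0.0049, -0.0865]
[-0.0317, -0.0168, 0.0049, -0.0865]
[-0.0302, -0.0194, 0.0049, -0.0865]
[-0.0284, -0.022, 0.0049, -0.0865]
```

```bash
python3 -m handwheel '[[[-0.031,0.019,0.005,-0.0865,0],[-0.032,0.016,0.005,-0.0865,0],[-0.033,0.013,0.005,-0.0865,0],[-0.034,0.010,0.005,-0.0865,0],[-0.035,0.007,0.005,-0.0865,0],[-0.0355,0.004,0.005,-0.0865,0],[-0.036,0.001,0.005,-0.0865,0],[-0.036,-0.002,0.005,-0.0865,0],[-0.0355,-0.005,0.005,-0.0865,0],[-0.035,-0.008,0.005,-0.0865,0],[-0.034,-0.011,0.005,-0.0865,0],[-0.033,-0.014,0.005,-0.0865,0],[-0.032,-0.017,0.005,-0.0865,0],[-0.030,-0.0195,0.005,-0.0865,0],[-0.028,-0.022,0.005,-0.0865,0],[0,0,0,0,0],[0,0,0,0,0]]]'
python3 - <<'E'
from h import *
w=snap('wrist','c_w'); T,o=pose(); print(o['clock'],o['joint_pos'].round(1),o['tool_pos'].round(4),o['orientation'].round(2))
q=place_of('scraper_grip',w); print([(x['xy'],x['conf'],atz(w,x['xy'],.038).round(4)) for x in q[:2]])
q=silhouettes('scraper_grip',w)[0]; c,b=longaxis(w,q['region'],.06); print(c,b.round(4))
print(atz(w,q['xy'],.05))
E
```

```text
clock: 3.67
tool_pos: [0.5578, -0.235, 0.168]
orientation: [180.0, 0.0, -87.8]
force: [-0.0, 0.1, 0.8]
opening: 0.0876
3.7167 [ -4.5  17.4 -14.3   0.  -58.3   6.6] [ 0.5571 -0.2359  0.1683] [179.96   0.   -87.91]
[([268.0, 152.9], 0.96, array([ 0.5514, -0.2661,  0.038 ]))]
((266.4425048828125, 150.86282348632812), (35.18855285644531, 113.68096923828125), 3.8140745162963867) [[ 0.568  -0.227   0.06  ]
 [ 0.565  -0.3116  0.06  ]
 [ 0.54   -0.311   0.06  ]
 [ 0.5407 -0.2262  0.06  ]]
[ 0.55184363 -0.26851843  0.05      ]
```

View pics/c_w.png

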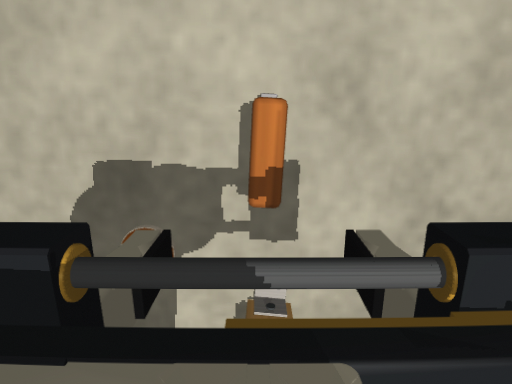

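```bash
python3 -m handwheel '[[[0.016,0.0025,0.01,0.027,0],[0.0157,0.0025,0.015,0.027,0],[0,0,0.03,0,0],[0,0,0.03,0,0],[0,0,0.03,0,0],[0,0,0.010,0,0],[0,0,0,0,0]]]'
python3 - <<'E'
from h import *
w=snap('wrist','d_w'); T,o=pose(); print(o['clock'],o['tool_pos'].round(4),o['orientation'].round(2))
E
```

```text
clock: 4.4
tool_pos: [0.5501, -0.269, 0.0412]
orientation: [179.7, 0.0, -91.2]
force: [0.2, 0.6, -0.1]
opening: 0.0877
4.45 [ 0.5517 -0.2692  0.0433] [179.89  -0.   -91.13]
```

View pics/d_w.png

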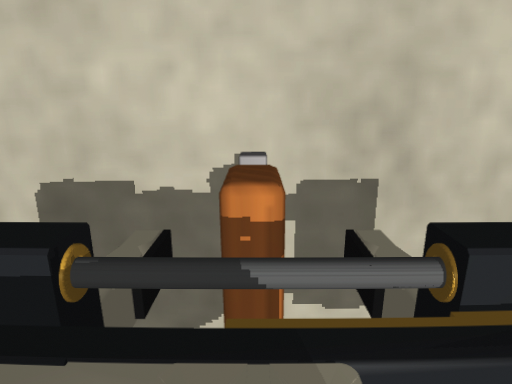

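The scraper sits between the fingers, centred at col 253. I'll close on it.

```bash
python3 -m handwheel '[[[0,0,0,0,1],[0,0,0,0,1],[0,0,0,0,1],[0,0,0,0,1],[0,0,0,0,1],[0,0,0,0,1],[0,0,0,0,1],[0,0,0,0,1]]]'; python3 -m handwheel '[[[0,0,-0.03,0,1],[0,0,-0.04,0,1],[0,0,-0.03,0,1],[0,0,-0.02,0,1]]]'
```

```text
clock: 5.12
tool_pos: [0.5525, -0.2684, 0.0437]
orientation: [-180.0, -0.0, -91.1]
force: [0.3, -0.4, 0.6]
opening: 0.0398
clock: 5.45
tool_pos: [0.5537, -0.2688, 0.1672]
orientation: [-179.8, -0.1, -91.0]
force: [1.1, 0.2, 0.5]
opening: 0.0133
```

The lift came before the fingers had finished closing (40 mm), so the block is probably still on the counter. I'll check.

Run:
```python
from h import *
w=snap('wrist','e_w'); T,o=pose(); print(o['clock'],o['tool_pos'].round(4),o['orientation'].round(2),o['opening'])
q=silhouettes('scraper_grip',w); 
if q:
  c,b=longaxis(w,q[0]['region'],.06); print(q[0]['conf'],c,b.round(4),atz(w,q[0]['xy'],.05))
```

```text
5.5 [ 0.5552 -0.2694  0.1706] [-1.7954e+02 -1.5000e-01 -9.0990e+01] 0.009006425450545252
0.91 ((259.0, 189.5), (113.0, 34.0), 90.0) [[ 0.5653 -0.3179  0.06  ]
 [ 0.5405 -0.3174  0.06  ]
 [ 0.5409 -0.2284  0.06  ]
 [ 0.568  -0.2288  0.06  ]] [ 0.55158208 -0.2697738   0.05      ]
```

View pics/e_w.png

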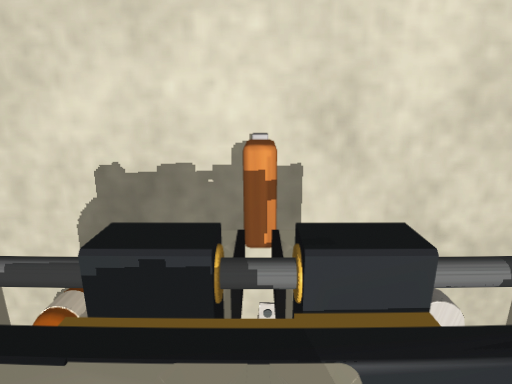

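The block still stands untouched, centred at col 259. I'll reopen, go down and wait longer for the close.

```bash
python3 -m handwheel '[[[0.0,0.002,0,0,0.35],[0,0,0,0,0.35],[0,0,0.01,0,0.35],[0,0,0.02,0,0.35],[0,0,0.02,0,0.35],[0,0,0.02,0,0.35],[0,0,0.02,0,0.35],[0,0,0.02,0,0.35],[0,0,0.0155,0,0.35],[0,0,0,0,0.35]]]'
```

```text
clock: 6.38
tool_pos: [0.547, -0.2676, 0.0327]
orientation: [179.5, 0.1, -91.1]
force: [-1.0, 0.4, -0.3]
opening: 0.0565
```

```bash
python3 -m handwheel '[[[0,-0.002,-0.005,0,1],[0,0,0,0,1],[0,0,0,0,1],[0,0,0,0,1],[0,0,0,0,1],[0,0,0,0,1],[0,0,0,0,1],[0,0,0,0,1]]]'
```

```text
clock: 7.05
tool_pos: [0.5528, -0.2685, 0.0439]
orientation: [-179.9, -0.0, -91.0]
force: [-0.9, 1.9, 6.6]
opening: 0.0257
```

```bash
python3 -m handwheel '[[[0,0,-0.02,0,1],[0,0,-0.04,0,1],[0,0,-0.04,0,1],[0,0,0,0,1]]]'
python3 - <<'E'
from h import *
from scipy.optimize import least_squares
w=snap('wrist','f_w');t=snap('top'); s=snap('side'); T,o=pose(); print(o['clock'],o['tool_pos'].round(4),o['opening'],o['force'])
prof=np.array([(-80,51.5),(-26,66),(4,68),(30,65.5),(80,51.2)])/1e3
def hull(cam,p):
    c,sn=np.cos(p[2]),np.sin(p[2]); pts=[]
    for y,h in prof:
        for x in(-.0225,.0225):
            for z in (0,h): pts.append((p[0]+c*x-sn*y,p[1]+sn*x+c*y,z))
    return cv2.convexHull(proj(cam,pts).astype(np.float32))
def mask(cam,p,k=4):
    m=np.zeros((384*k,512*k),np.uint8); cv2.fillPoly(m,[np.round((hull(cam,p)+.5)*k-.5).astype(np.int32)],255)
    return cv2.resize(m,(512,384),interpolation=cv2.INTER_AREA)/255.
obs=[]
for cam,f in((t,'a_top'),(s,'a_side')):
    im=cv2.imread(f'pics/{f}.png'); hsv=cv2.cvtColor(im,cv2.COLOR_BGR2HSV)
    m=((hsv[...,1]>70)&(hsv[...,2]>60)).astype(np.uint8)
    roi=np.zeros_like(m); h=hull(cam,[.541,-.02,-.09]).reshape(-1,2); x,y,wd,ht=cv2.boundingRect(h); roi[y-5:y+ht+5,x-5:x+wd+5]=1
    m=cv2.morphologyEx(m*roi,cv2.MORPH_CLOSE,np.ones((9,9))); obs.append(m.astype(float)); print(m.sum(),mask(cam,[.541,-.02,-.09]).sum())
from scipy.optimize import minimize
for use in ([0],[1],[0,1]):
    cost=lambda q:sum(np.abs(obs[i]-mask((t,s)[i],[q[0]/100+.541,q[1]/100-.02,q[2]/10-.08])).sum() for i in use)
    r=minimize(cost,[0,0,0],method='Nelder-Mead',options=dict(initial_simplex=[[0,0,0],[.5,0,0],[0,.5,0],[0,0,.5]]))
    q=r.x; print(use,q[0]/100+.541,q[1]/100-.02,np.degrees(q[2]/10-.08),r.fun)
E
```

```text
clock: 7.38
tool_pos: [0.5565, -0.2699, 0.1511]
orientation: [-179.4, -0.2, -91.0]
force: [2.5, 0.1, -0.3]
opening: 0.0258
7.5333 [ 0.5522 -0.2682  0.1431] 0.02568124705457123 [-0.75045082  0.25036972 -3.47363251]
1183 1155.6823529411763
1647 2091.2235294117645
[0] 0.5474596738243944 -0.02696796846355879 -3.968773374058263 43.0392156862745
[1] 0.5480428600076196 -0.030649336291151484 -3.6461958939937245 403.3999999999999
[0, 1] 0.5478057865622653 -0.028743021349356995 -3.746275367349758 471.42352941176466
```

View pics/f_w.png

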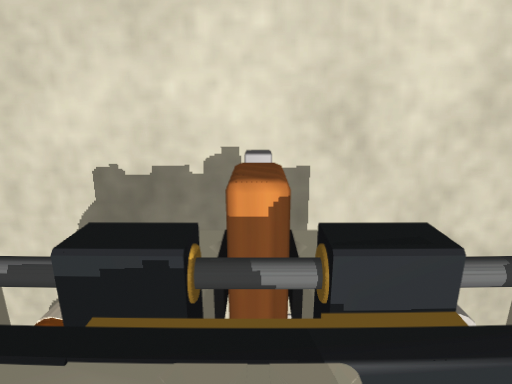

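Run:
```python
from h import *
# calibrations are fixed for top/side; reuse by constants
t=dict(mtx=np.array([[498.78931243,0,255.64013913],[0,498.78931243,188.51262221],[0,0,1]]),dist=np.array([-.14794952,0,0,0,0]),C=np.array([[0.01985869,-0.99903388,0.03920391,0.50819666],[-0.99968908,-0.01924976,0.01584924,-0.01582229],[-0.01507927,-0.03950646,-0.99910553,1.31946832],[0,0,0,1]]))
s=dict(mtx=np.array([[438.58317221,0,260.96568893],[0,438.58317221,192.54914977],[0,0,1]]),dist=np.array([-.11787514,0,0,0,0]),C=np.array([[-0.97168905,-0.15915233,0.17461653,0.39406731],[-0.23598746,0.68949693,-0.68476558,0.58394941],[-0.01141552,-0.70658653,-0.70753457,0.70127064],[0,0,0,1]]))
prof=np.array([(-80,51.5),(-26,66),(4,68),(30,65.5),(80,51.2)])/1e3
p=[.5475,-.028,np.radians(-3.9)]
im=[]
for cam,f,(x0,y0,x1,y1) in((t,'a_top',(220,165,320,225)),(s,'a_side',(225,160,300,260))):
    k=6 if f=='a_top' else 5
    a=cv2.resize(cv2.imread(f'pics/{f}.png')[y0:y1,x0:x1],None,fx=k,fy=k,interpolation=cv2.INTER_CUBIC)
    c,sn=np.cos(p[2]),np.sin(p[2])
    W=lambda x,y,z:(p[0]+c*x-sn*y,p[1]+sn*x+c*y,z)
    for x in(-.0225,.0225):
        for lo in (0,1):
            q=proj(cam,[W(x,y,h if lo else 0) for y,h in prof]); q=((q-[x0,y0]+.5)*k).astype(int)
            cv2.polylines(a,[q.reshape(-1,1,2)],False,(0,0,255) if lo else (255,0,0),1)
    im.append(a)
H=max(i.shape[0] for i in im); 
o=np.zeros((360+500,600,3),np.uint8)
cv2.imwrite('pics/g1.png',im[0]);cv2.imwrite('pics/g2.png',im[1])
for x in ([277.3,194],[267.6,193.7],[258.3,193]): print(atz(t,x,.074))
for x in ([268.3,184.7],[260.7,192.2],[256.9,200.8]): print(atz(s,x,.074))
```

```text
[ 0.54439846 -0.05042319  0.074     ]
[ 0.54467986 -0.02619049  0.074     ]
[ 0.54597885 -0.00293202  0.074     ]
[ 0.53955459 -0.04871212  0.074     ]
[ 0.54963443 -0.02398434  0.074     ]
[0.55127651 0.00116696 0.074     ]
```

View pics/g1.png

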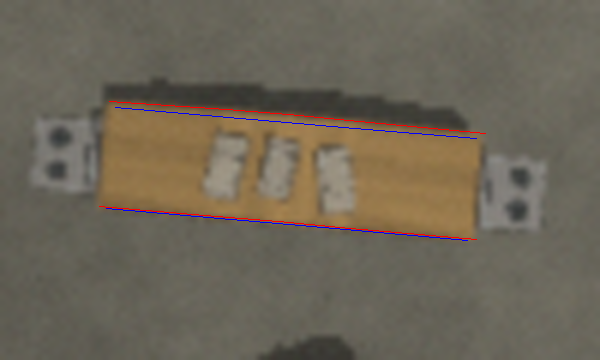

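View pics/g2.png

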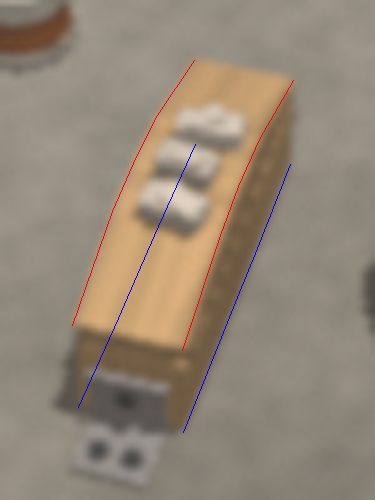

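The overlay fits the bearer at about (0.5475, -0.027) with yaw -3.9°. Now the pre-sweep pose.

Run:
```python
from h import *
T,o=pose(); print(o['tool_pos'])
T[:3,3]=[.5525,-.2685,.1435]
for r in plan([.5927,-.026,.150],-93.9,8,T): print(r)
```

```text
[ 0.55224178 -0.26816855  0.14314019]
[-0.0304, -0.0044, -0.0008, 0.0061]
[-0.0304, -0.0043, -0.0008, 0.0061]
[-0.0305, -0.0041, -0.0008, 0.0061]
[-0.0305, -0.0039, -0.0008, 0.0061]
[-0.0305, -0.0037, -0.0008, 0.0061]
[-0.0305, -0.0035, -0.0008, 0.0061]
[-0.0305, -0.0033, -0.0008, 0.0061]
[-0.0306, -0.0031, -0.0008, 0.0061]
```

```bash
python3 -m handwheel '[[[-0.0304,-0.0044,-0.003,0.006,1],[-0.0304,-0.0043,-0.002,0.006,1],[-0.0305,-0.0041,-0.001,0.006,1],[-0.0305,-0.0039,0,0.006,1],[-0.0305,-0.0037,0,0.006,1],[-0.0305,-0.0035,0,0.006,1],[-0.0305,-0.0033,0,0.006,1],[-0.0305,-0.0031,0,0.006,1],[0,0,0,0,1],[0,0,0,0,1]]]'
python3 - <<'E'
from h import *
s=snap('side','h_s'); 
for i in range(1): T,o=pose(); print(o['clock'],o['tool_pos'].round(4),o['orientation'].round(2))
E
```

```text
clock: 8.37
tool_pos: [0.5915, -0.0245, 0.147]
orientation: [179.8, -0.0, -93.7]
force: [-0.6, -0.1, -1.7]
opening: 0.0256
8.4167 [ 0.5914 -0.0255  0.1472] [ 1.7981e+02 -4.0000e-02 -9.3730e+01]
```

View pics/h_s.png

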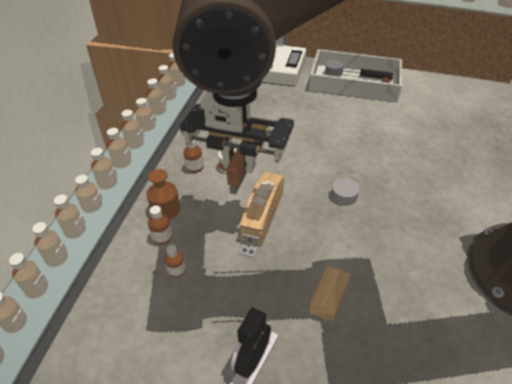

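```bash
python3 -m handwheel '[[[0,0,0.017,0,1],[0,0,0.016,0,1],[0,0,0,0,1],[0,0.005,0,0,1],[0,0.007,0,0,1],[0,0.007,0,0,1],[0,0.007,0,0,1],[0,0.007,0,0,1]]]'; python3 -m handwheel '[[[0,0.007,0,0,1],[0,0.007,0,0,1],[0,0.007,0,0,1],[0,0.007,0,0,1],[0,0.007,0,0,1],[0,0.007,0,0,1],[0,0.006,0,0,1],[0,0,0,0,1]]]'
python3 - <<'E'
from h import *
s=snap('side','i_s'); T,o=pose(); print(o['clock'],o['tool_pos'].round(4),o['orientation'].round(2))
cv2.imwrite('pics/i_s2.png',cv2.resize(cv2.imread('pics/i_s.png')[120:320,180:380],None,fx=3,fy=3,interpolation=cv2.INTER_CUBIC))
E
```

```text
clock: 9.08
tool_pos: [0.5589, -0.0238, 0.1169]
orientation: [-179.9, 0.0, -93.8]
force: [-0.8, 0.2, -1.2]
opening: 0.0253
clock: 9.75
tool_pos: [0.5102, -0.0206, 0.116]
orientation: [180.0, 0.0, -93.8]
force: [-0.5, -0.6, -1.0]
opening: 0.0263
9.8 [ 0.5111 -0.0206  0.1162] [-179.99    0.    -93.79]
```

View pics/i_s2.png

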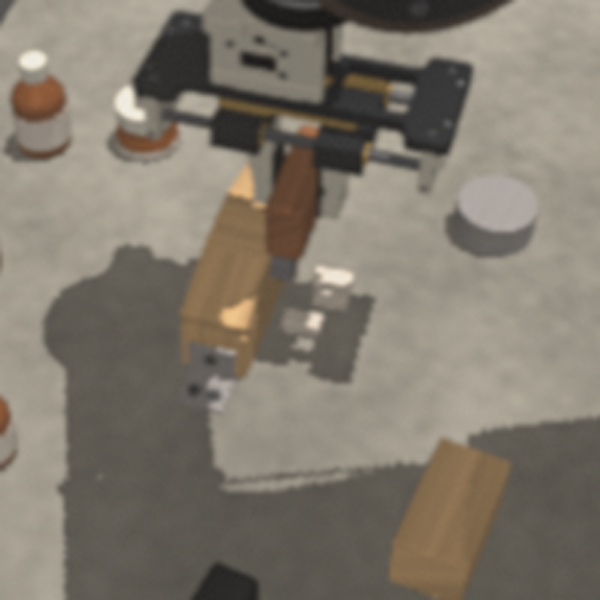

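Run:
```python
from h import *
T,o=pose(); T[2,3]+=.04
for r in plan([.553,-.268,.155],-91,8,T): print(r)
```

```text
[0.0305, -0.0073, 0.0002, -0.0061]
[0.0306, -0.0071, 0.0002, -0.0061]
[0.0306, -0.0069, 0.0002, -0.0061]
[0.0306, -0.0067, 0.0002, -0.0061]
[0.0307, -0.0065, 0.0002, -0.0061]
[0.0307, -0.0063, 0.0002, -0.0061]
[0.0308, -0.0061, 0.0002, -0.0061]
[0.0308, -0.006, 0.0002, -0.0061]
```

```bash
python3 -m handwheel '[[[0,0,-0.02,0,1],[0,0,-0.02,0,1],[0.0305,-0.0073,0,-0.006,1],[0.0306,-0.0071,0,-0.006,1],[0.0306,-0.0069,0,-0.006,1],[0.0306,-0.0067,0,-0.006,1],[0.0307,-0.0065,0,-0.006,1],[0.0307,-0.0063,0,-0.006,1],[0.0308,-0.0061,0.002,-0.006,1],[0.0308,-0.006,0.008,-0.006,1],[0,0,0.02,0,1],[0,0,0.02,0,1]]]'
python3 - <<'E'
from h import *
s=snap('side','j_s');t=snap('top','j_t'); T,o=pose(); print(o['clock'],o['tool_pos'].round(4),o['orientation'].round(2))
a=cv2.resize(cv2.imread('pics/j_s.png')[140:280,200:360],None,fx=3.5,fy=3.5,interpolation=cv2.INTER_CUBIC)
b=cv2.resize(cv2.imread('pics/j_t.png')[160:260,210:340],None,fx=3.5,fy=3.5,interpolation=cv2.INTER_CUBIC)
cv2.imwrite('pics/j1.png',a);cv2.imwrite('pics/j2.png',b)
E
```

```text
clock: 10.8
tool_pos: [0.5541, -0.2704, 0.1056]
orientation: [-179.9, -0.0, -91.2]
force: [-0.0, -0.2, -2.9]
opening: 0.0257
10.9 [ 0.551  -0.2682  0.1023] [ 1.7964e+02  9.0000e-02 -9.1170e+01]
```

View pics/j1.png

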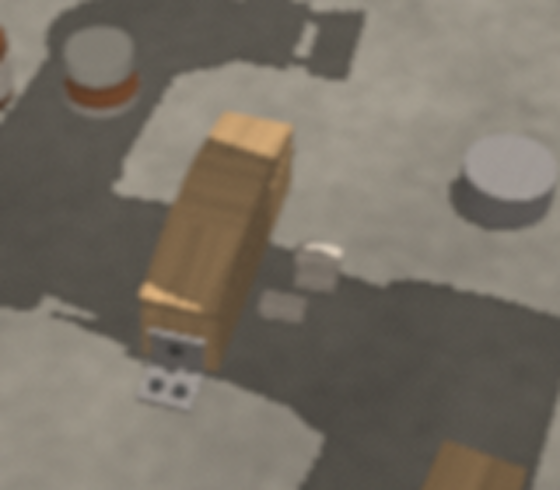

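View pics/j2.png

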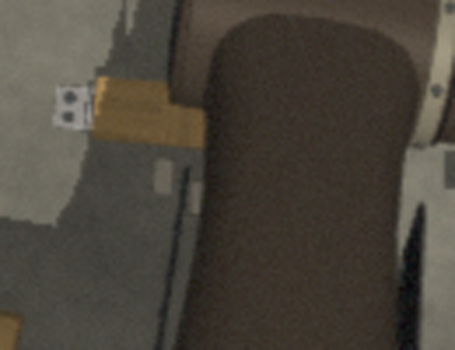

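The bearer's top is clear and the chips lie on the counter on its -x side. Now I'll set the block down.

```bash
python3 -m handwheel '[[[0,0,0.025,0,1],[0,0,0.02,0,1],[0,0,0.008,0,1],[0,0,0.005,0,1],[0,0,0,0,1]]]'; python3 -c "
from h import *
print(pose()[1]['tool_pos'],pose()[1]['force'])"
```

```text
clock: 11.32
tool_pos: [0.5535, -0.2679, 0.048]
orientation: [180.0, -0.0, -91.0]
force: [-0.5, 1.2, -1.3]
opening: 0.026
[ 0.55350241 -0.26789376  0.04803095] [-0.4986891   1.24968582 -1.28090058]
```

```bash
python3 -m handwheel '[[[0,0,0.002,0,1],[0,0,0.002,0,1],[0,0,0,0,1]]]'
```

```text
clock: 11.57
tool_pos: [0.5538, -0.2681, 0.0448]
orientation: [-179.9, -0.0, -91.1]
force: [-0.4, 1.4, -2.5]
opening: 0.026
```

```bash
python3 -m handwheel '[[[0,0,0.0015,0,1],[0,0,0,0,1],[0,0,0,0,0],[0,0,0,0,0],[0,0,0,0,0],[0,0,0,0,0],[0,0,0,0,0]]]'
```

```text
clock: 12.15
tool_pos: [0.5533, -0.2681, 0.0426]
orientation: [-180.0, -0.0, -91.1]
force: [0.6, -0.3, -0.0]
opening: 0.0536
```

Run:
```python
from h import *
T,o=pose(); T[:3,3]=[.5533,-.268,.1425]
for r in plan([.657,.293,.160],-101,16,T): print(r)
```

```text
[-0.0352, -0.0058, -0.0011, 0.0108]
[-0.0352, -0.0054, -0.0011, 0.0108]
[-0.0353, -0.0051, -0.0011, 0.0108]
[-0.0353, -0.0047, -0.0011, 0.0108]
[-0.0354, -0.0043, -0.0011, 0.0108]
[-0.0354, -0.0039, -0.0011, 0.0108]
[-0.0355, -0.0035, -0.0011, 0.0108]
[-0.0355, -0.0031, -0.0011, 0.0108]
[-0.0355, -0.0028, -0.0011, 0.0108]
[-0.0356, -0.0024, -0.0011, 0.0108]
[-0.0356, -0.002, -0.0011, 0.0108]
[-0.0356, -0.0016, -0.0011, 0.0108]
[-0.0356, -0.0012, -0.0011, 0.0108]
[-0.0356, -0.0008, -0.0011, 0.0108]
[-0.0357, -0.0004, -0.0011, 0.0108]
[-0.0357, -0.0001, -0.0011, 0.0108]
```

```bash
python3 -m handwheel '[[[0,0,-0.02,0,0],[0,0,-0.035,0,0],[0,0,-0.035,0,0],[0,0,-0.02,0,0],[-0.0352,-0.0058,-0.001,0.0108,0],[-0.0352,-0.0054,-0.001,0.0108,0],[-0.0353,-0.0051,-0.001,0.0108,0],[-0.0353,-0.0047,-0.001,0.0108,0],[-0.0354,-0.0043,-0.001,0.0108,0],[-0.0354,-0.0039,-0.001,0.0108,0],[-0.0355,-0.0035,-0.001,0.0108,0],[-0.0355,-0.0031,-0.001,0.0108,0],[-0.0355,-0.0028,-0.001,0.0108,0],[-0.0356,-0.0024,-0.001,0.0108,0],[-0.0356,-0.002,-0.001,0.0108,0],[-0.0356,-0.0016,-0.001,0.0108,0],[-0.0356,-0.0012,-0.001,0.0108,0],[-0.0356,-0.0008,-0.001,0.0108,0],[-0.0357,-0.0004,-0.001,0.0108,0],[-0.0357,0,-0.001,0.0108,0]]]'; python3 -m handwheel '[[[0,0,0,0,0],[0,0,0,0,0],[0,0,0,0,0]]]'
python3 - <<'E'
from h import *
w=snap('wrist','k_w'); T,o=pose(); print(o['clock'],o['tool_pos'].round(4),o['orientation'].round(2))
np.savez('k_w.npz',**w)
for n in ('ring_mark','needle_tip','gauge_grip','gauge_foot'):
    print(n,[(x['xy'],x['conf']) for x in place_of(n,w)[:2]])
t=snap('top','k_t')
E
```

```text
clock: 13.82
tool_pos: [0.6566, 0.2946, 0.1685]
orientation: [180.0, -0.0, -101.0]
force: [0.9, -0.0, -0.0]
opening: 0.0874
clock: 14.07
tool_pos: [0.6562, 0.2929, 0.1679]
orientation: [180.0, -0.0, -100.9]
force: [-0.3, -1.5, -0.8]
opening: 0.0873
14.1167 [0.6563 0.2923 0.1682] [ 1.7997e+02 -4.0000e-02 -1.0097e+02]
ring_mark [([433.8, 156.1], 0.57)]
needle_tip [([435.6, 149.2], 0.6)]
gauge_grip []
gauge_foot [([437.5, 151.3], 0.58)]
```

View pics/k_w.png

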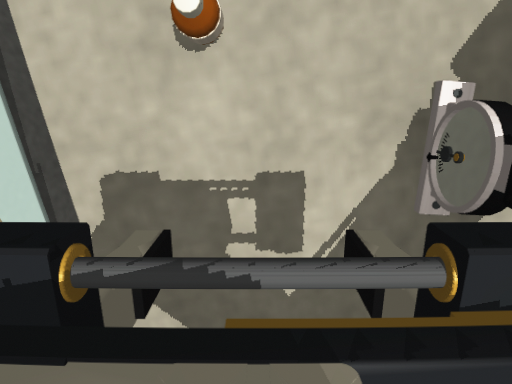

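View pics/k_t.png

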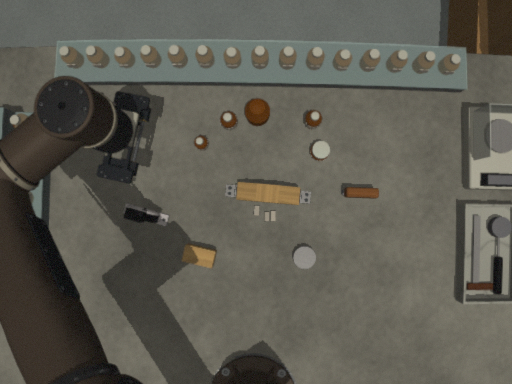

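The top view shows all three chips at (257,211), (267,216) and (273,216), and the block at (362,193). The gauge dial shows at the right of the wrist view, so I'll zoom in.

```bash
python3 -c "
import cv2
cv2.imwrite('pics/k2.png',cv2.resize(cv2.imread('pics/k_w.png')[70:225,405:512],None,fx=5,fy=3.8,interpolation=cv2.INTER_CUBIC))"
```

```text
(no output)
```

View pics/k2.png

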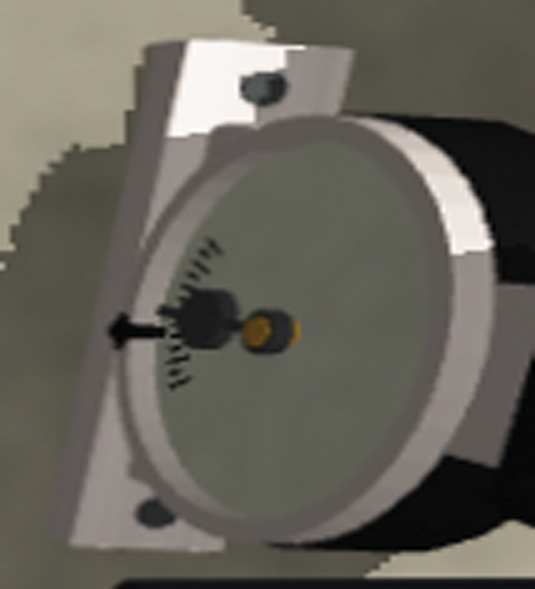

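```bash
python3 -m handwheel '[[[-0.004,0.005,0.015,0,0],[-0.004,0.005,0.015,0,0],[-0.004,0.005,0.014,0,0],[0,0.003,0.014,0,0],[0,0,0,0,0],[0,0,0,0,0],[0,0,0,0,0]]]'
python3 - <<'E'
from h import *
w=snap('wrist','l_w'); T,o=pose(); print(o['clock'],o['tool_pos'].round(4),o['orientation'].round(2))
np.savez('l_w.npz',**w)
for n in ('ring_mark','needle_tip','gauge_grip','gauge_foot'):
    print(n,[(x['xy'],x['conf']) for x in place_of(n,w)[:2]])
im=cv2.imread('pics/l_w.png')
cv2.imwrite('pics/l2.png',cv2.resize(im[60:240,400:512],None,fx=4,fy=3.3,interpolation=cv2.INTER_CUBIC))
E
```

```text
clock: 14.95
tool_pos: [0.642, 0.308, 0.1117]
orientation: [-179.9, 0.0, -101.0]
force: [-0.2, 0.1, 0.2]
opening: 0.0875
15.0 [0.6421 0.3081 0.1119] [-1.7992e+02  7.0000e-02 -1.0097e+02]
ring_mark [([452.4, 147.6], 0.72)]
needle_tip [([457.1, 142.5], 0.7)]
gauge_grip []
gauge_foot [([459.7, 142.7], 0.65)]
```

View pics/l_w.png

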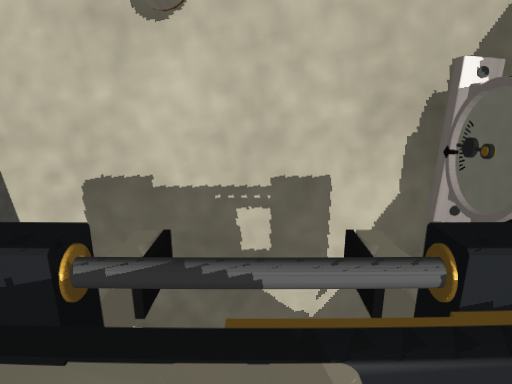

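```bash
python3 -c "
import cv2
im=cv2.imread('pics/l_w.png')
def g(im,x0,y0,x1,y1,k):
    a=cv2.resize(im[y0:y1,x0:x1],None,fx=k,fy=k,interpolation=cv2.INTER_CUBIC)
    for x in range(x0,x1,5): cv2.putText(a,str(x),(int((x-x0+.5)*k)-8,10),0,.35,(0,0,255),1); cv2.line(a,(int((x-x0+.5)*k),12),(int((x-x0+.5)*k),18),(0,0,255),1)
    for y in range(y0,y1,5): cv2.putText(a,str(y),(0,int((y-y0+.5)*k)+4),0,.35,(0,0,255),1); cv2.line(a,(24,int((y-y0+.5)*k)),(30,int((y-y0+.5)*k)),(0,0,255),1)
    return a
cv2.imwrite('pics/l3.png',g(im,437,115,501,175,12))
cv2.imwrite('pics/l4.png',g(im,425,50,512,230,3))
cv2.imwrite('pics/k3.png',g(cv2.imread('pics/k_w.png'),420,125,475,175,12))
"
```

```text
(no output)
```

View pics/l3.png

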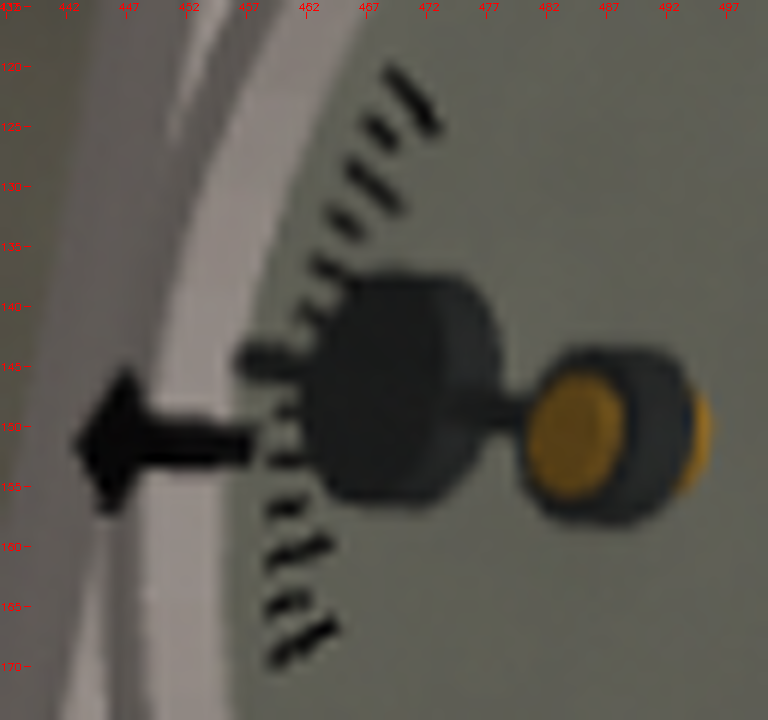

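View pics/l4.png

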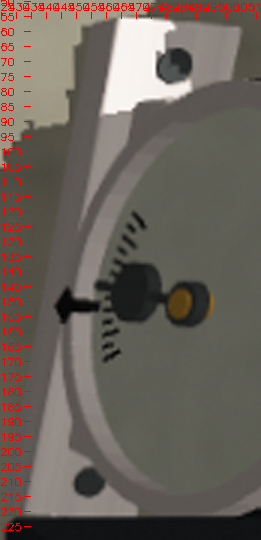

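View pics/k3.png

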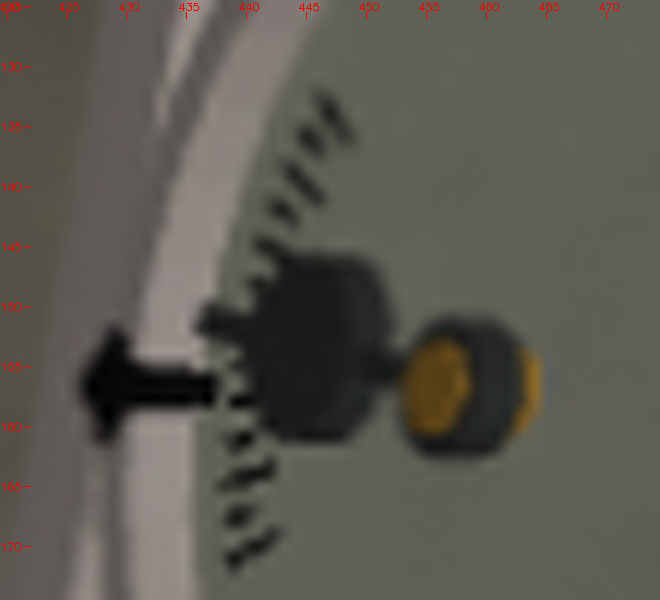

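```bash
cat > fit.py <<'E'
from h import *
from scipy.optimize import least_squares
K=dict(np.load('k_w.npz')); L=dict(np.load('l_w.npz'))
dk={'c0':(442.1,80.6),'c1':(433.5,81.3),'c2':(418.5,212.4),'n':(436.3,151.2),'m':(437.3,156.9)}
dl={'c0':(463.9,55.7),'c1':(454.6,56.5),'n':(456.3,144.5),'m':(457.3,151.2)}
def pts(ph,xn,xm,keys):
    d={'c0':(15,-60,12),'c1':(15,-60,0),'c2':(15,60,12),'n':(xn,0,21),'m':(xm,34*np.sin(ph),54-34*np.cos(ph))}
    return np.array([d[k] for k in keys])/1e3
def res(p,full=False):
    r=[]
    for cam,d,o in((K,dk,p[4:7]),(L,dl,p[7:10])):
        q=pts(p[1],p[2],p[3],d)@R.from_euler('z',p[0]).as_matrix().T+o
        e=proj(cam,q)-np.array(list(d.values())); r.append(e)
    if full: return r
    return np.concatenate([np.concatenate([e.ravel() for e in r]),[(p[6])/.0015,p[9]/.0015,(p[2]-12)/4,(p[3]-12)/4]])
p0=[-.19,.13,12,12,.484,.292,0,.484,.292,0]
s=least_squares(res,p0,x_scale=[.1,.1,5,5]+[.01]*6)
print(np.degrees(s.x[0]),s.x[1],s.x[2:4],s.x[4:].round(4))
print([e.round(2).tolist() for e in res(s.x,True)])
J=s.jac; C=np.linalg.pinv(J.T@J); print('sd phi per px',np.sqrt(C[1,1]))
E
python3 fit.py
```

```text
-13.780808640479131 0.13930709424444473 [13.88341249 11.82855641] [ 4.849e-01  2.960e-01 -1.000e-03  4.849e-01  2.958e-01 -2.000e-04]
[[[-0.43, -0.58], [1.12, -0.39], [-0.1, 1.13], [-0.23, 0.16], [-0.32, -0.15]], [[-0.03, -0.78], [-0.48, 0.66], [0.26, 0.05], [0.25, 0.12]]]
sd phi per px 0.01869556263695334
```

```bash
cat >> fit.py <<'E'
p=s.x
k=12; x0,y0=437,115
a=cv2.resize(cv2.imread('pics/l_w.png')[115:175,437:501],None,fx=k,fy=k,interpolation=cv2.INTER_CUBIC)
Rz=R.from_euler('z',p[0]).as_matrix()
def P(x,r,al): return np.array([x,r*np.sin(al),54-r*np.cos(al)])/1e3@Rz.T+p[7:10]
for i in range(-6,7):
    al=np.radians(2.5*i); q=proj(L,[P(10,29,al),P(10,32,al)]); q=((q-[x0,y0]+.5)*k).astype(int)
    cv2.line(a,tuple(map(int,q[0])),tuple(map(int,q[1])),(0,0,255) if i%2==0 else (0,255,255),1)
for al,c in((p[1],(0,255,0)),(0,(255,0,0))):
  for x in (10,12,15):
    q=((proj(L,[P(x,33,al),P(x,44,al),P(x,0,al)])-[x0,y0]+.5)*k).astype(int)
    cv2.line(a,tuple(map(int,q[0])),tuple(map(int,q[1])),c,1); cv2.circle(a,tuple(map(int,q[2])),3,c,-1)
cv2.imwrite('pics/l5.png',a)
for xm in (8,10,12,14,16):
    f=lambda q:np.append(res(q),(q[3]-xm)/.01)
    ss=least_squares(f,s.x,x_scale=[.1,.1,5,5]+[.01]*6); print(xm,ss.x[:4],ss.cost)
E
python3 fit.py
```

```text
-13.780808640479131 0.13930709424444473 [13.88341249 11.82855641] [ 4.849e-01  2.960e-01 -1.000e-03  4.849e-01  2.958e-01 -2.000e-04]
[[[-0.43, -0.58], [1.12, -0.39], [-0.1, 1.13], [-0.23, 0.16], [-0.32, -0.15]], [[-0.03, -0.78], [-0.48, 0.66], [0.26, 0.05], [0.25, 0.12]]]
sd phi per px 0.01869556263695334
8 [-0.26450312  0.14127609 12.07360384  8.00059386] 14.168196252370702
10 [-0.251964    0.14029719 13.01931532 10.00028531] 5.370137681147077
12 [-0.23944881  0.13920981 13.96439561 11.9999731 ] 2.7801500887283384
14 [-0.22696595  0.13802098 14.90860671 13.9996575 ] 6.46870455280236
16 [-0.21452357  0.13673847 15.85172359 15.99933883] 16.500529076403517
```

View pics/l5.png

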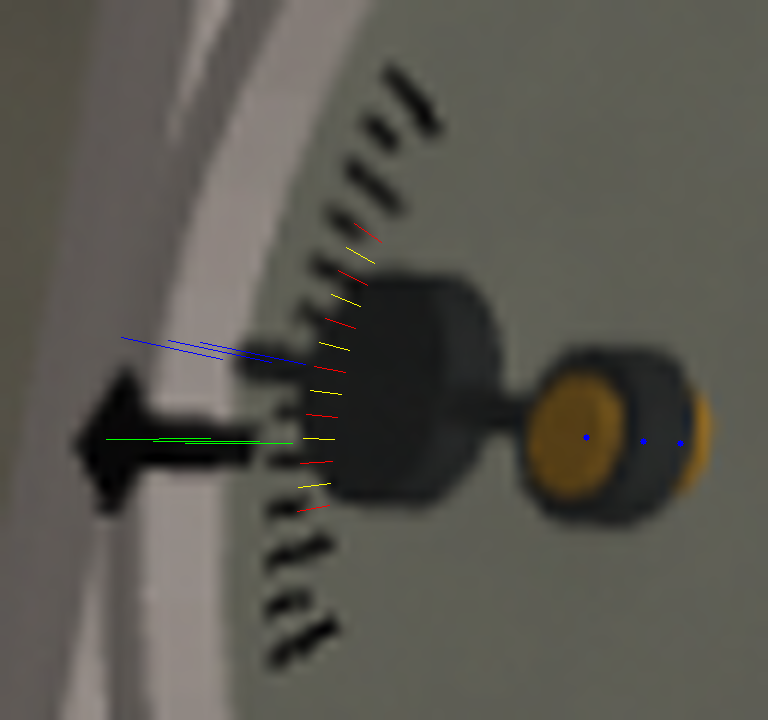

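Run:
```python
from h import *
T,o=pose(); T[:3,3]=[.642,.308,.1935]
for r in plan([.492,.322,.225],-103,5,T): print(r)
```

```text
[0.003, 0.03, -0.0063, 0.0071]
[0.0032, 0.03, -0.0063, 0.0071]
[0.0034, 0.0299, -0.0063, 0.0071]
[0.0036, 0.0299, -0.0063, 0.0071]
[0.0038, 0.0299, -0.0063, 0.0071]
```

```bash
python3 -m handwheel '[[[0,0,-0.041,0,0],[0,0,-0.041,0,0],[0,0,-0.02,0,0],[0.003,0.03,-0.003,0.007,0],[0.0032,0.03,-0.003,0.007,0],[0.0034,0.03,-0.003,0.007,0],[0.0036,0.03,-0.003,0.007,0],[0.0038,0.03,0,0.007,0],[0,0,0,0,0],[0,0,0,0,0]]]'
python3 - <<'E'
from h import *
w=snap('wrist','m_w'); T,o=pose(); print(o['clock'],o['tool_pos'].round(4),o['orientation'].round(2))
np.savez('m_w.npz',**w)
for n,z in (('gauge_grip',.122),('gauge_foot',0)):
    print(n,[(x['xy'],x['conf'],atz(w,x['xy'],z).round(4)) for x in place_of(n,w)[:2]])
E
```

```text
clock: 16.03
tool_pos: [0.4899, 0.3224, 0.2259]
orientation: [-179.9, 0.1, -102.8]
force: [-0.3, 0.2, -0.0]
opening: 0.0877
16.0833 [0.4908 0.3224 0.2256] [-1.7994e+02  9.0000e-02 -1.0289e+02]
gauge_grip [([255.6, 161.4], 0.69, array([0.4858, 0.2947, 0.122 ]))]
gauge_foot [([257.8, 143.5], 0.62, array([0.4845, 0.2959, 0.    ]))]
```

View pics/m_w.png

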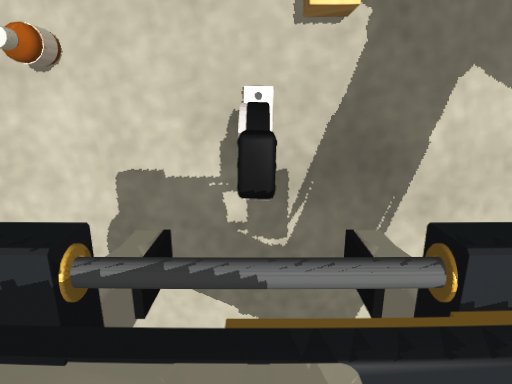

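```bash
python3 -m handwheel '[[[0.0135,0,0,0,0.35],[0.014,0,0.01,0,0.35],[0,0,0.025,0,0.35],[0,0,0.03,0,0.35],[0,0,0.025,0,0.35],[0,0,0.013,0,0.35],[0,0,0,0,0.35],[0,0,0,0,1],[0,0,0,0,1],[0,0,0,0,1],[0,0,0,0,1],[0,0,0,0,1],[0,0,0,0,1],[0,0,0,0,1],[0,0,0,0,1]]]'
python3 - <<'E'
from h import *
w=snap('wrist','n_w'); T,o=pose(); print(o['clock'],o['tool_pos'].round(4),o['orientation'].round(2),o['opening'],o['force'],o['moment'])
E
```

```text
clock: 17.43
tool_pos: [0.485, 0.2955, 0.1224]
orientation: [-180.0, 0.1, -102.9]
force: [-0.8, -0.4, 6.0]
opening: 0.0259
17.4833 [0.485  0.2955 0.1224] [-1.7995e+02  5.0000e-02 -1.0295e+02] 0.025858266750878732 [-1.12365033 -0.09731078  7.00810043] [-0.1550876   0.57463406 -0.07174591]
```

View pics/n_w.png

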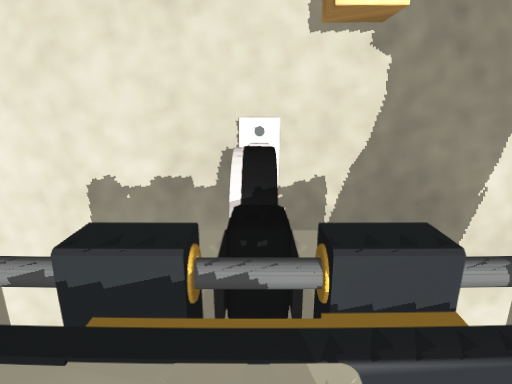

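Run:
```python
from h import *
T,o=pose(); T[2,3]=.2224
for r in plan([.547,-.030,.2224],-93.9,11,T): print(r)
```

```text
[0.0276, -0.0121, -0.0, -0.0144]
[0.0277, -0.0117, -0.0, -0.0144]
[0.0279, -0.0113, -0.0, -0.0144]
[0.0281, -0.0109, -0.0, -0.0144]
[0.0282, -0.0105, -0.0, -0.0144]
[0.0284, -0.0101, -0.0, -0.0144]
[0.0285, -0.0097, -0.0, -0.0144]
[0.0287, -0.0093, -0.0, -0.0144]
[0.0288, -0.0089, -0.0, -0.0144]
[0.0289, -0.0085, -0.0, -0.0144]
[0.029, -0.008, -0.0, -0.0144]
```

```bash
python3 -m handwheel '[[[0,0,-0.02,0,1],[0,0,-0.03,0,1],[0,0,-0.03,0,1],[0,0,-0.02,0,1]]]'; python3 -m handwheel '[[[0.012,-0.005,0,-0.0144,1],[0.0276,-0.0121,0,-0.0144,1],[0.0277,-0.0117,0,-0.0144,1],[0.0279,-0.0113,0,-0.0144,1],[0.0281,-0.0109,0,-0.0144,1],[0.0282,-0.0105,0,-0.0144,1],[0.0284,-0.0101,0,-0.0144,1],[0.0285,-0.0097,0,-0.0144,1],[0.0287,-0.0093,0,-0.0144,1],[0.0288,-0.0089,0,-0.0144,1],[0.0289,-0.0085,0,-0.0144,1],[0.017,-0.0048,0,0,1],[0,0,0,0,1],[0,0,0,0,1],[0,0,0,0,1]]]'
python3 - <<'E'
from h import *
w=snap('wrist','o_w'); T,o=pose(); print(o['clock'],o['tool_pos'].round(4),o['orientation'].round(2),o['opening'],o['force'],o['moment'])
np.savez('o_w.npz',**w); s=snap('side','o_s')
E
```

```text
clock: 17.82
tool_pos: [0.4846, 0.2952, 0.2233]
orientation: [-180.0, 0.0, -103.0]
force: [0.8, 0.7, -4.8]
opening: 0.0257
clock: 19.07
tool_pos: [0.5503, -0.0299, 0.2207]
orientation: [179.9, 0.0, -93.9]
force: [-0.1, 0.9, -4.6]
opening: 0.0257
19.1167 [ 0.5505 -0.0295  0.2209] [ 1.7992e+02  1.0000e-02 -9.3890e+01] 0.025740406371509855 [ 0.15131258  0.44002233 -5.44916376] [ 0.12962918  0.10769486 -0.00216374]
```

View pics/o_w.png

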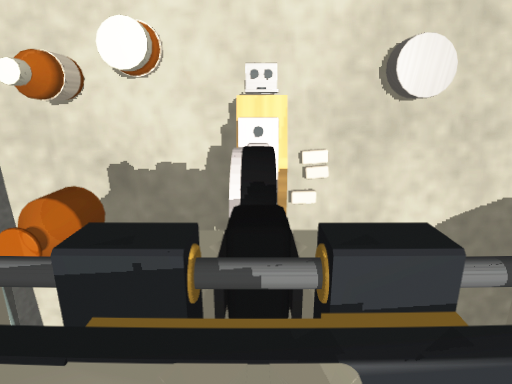

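View pics/o_s.png

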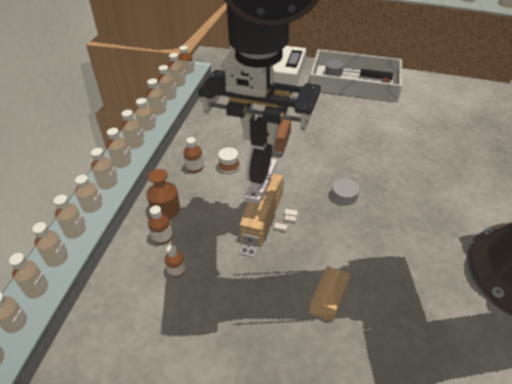

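Run:
```python
from h import *
cv2.imwrite('pics/o2.png',cv2.resize(cv2.imread('pics/o_w.png')[55:215,215:315],None,fx=5,fy=3.7,interpolation=cv2.INTER_CUBIC))
w=dict(np.load('o_w.npz'))
for xy in ((236.5,95.5),(287.5,95.5)): print(atz(w,xy,.0515))
c,s=np.cos(np.radians(-3.9)),np.sin(np.radians(-3.9))
for x,y,z in((-22.5,-80,51.5),(22.5,-80,51.5),(-22.5,-26,66)): 
    x/=1e3;y/=1e3; q=[.5475+c*x-s*y,-.027+s*x+c*y,z/1e3]; print(q,proj(w,[q]))
```

```text
[ 0.56419857 -0.10750623  0.0515    ]
[ 0.51901679 -0.10440365  0.0515    ]
[np.float64(0.519610880472979), np.float64(-0.10528439826688035), 0.0515] [[286.78421148  94.52128525]]
[np.float64(0.5645066730205813), np.float64(-0.10834508634681651), 0.0515] [[236.07475947  94.54890202]]
[np.float64(0.5232837061689024), np.float64(-0.05140944720975765), 0.066] [[286.9433523  157.41726328]]
```

View pics/o2.png

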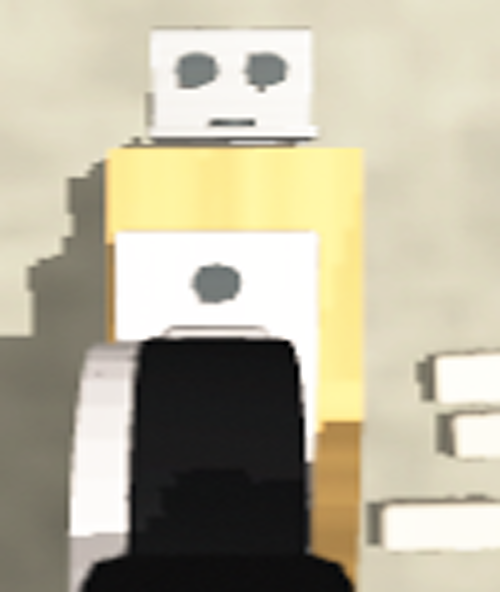

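```bash
python3 -m handwheel '[[[0,0.0035,0.01,0,1],[0,0,0.01,0,1],[0,0,0.006,0,1],[0,0,0.002,0,1],[0,0,0,0,1]]]';python3 -m handwheel '[[[0,0,0.001,0,1],[0,0,0,0,1]]]'; python3 -m handwheel '[[[0,0,0.001,0,1],[0,0,0,0,1]]]'
```

```text
clock: 19.58
tool_pos: [0.547, -0.0297, 0.1924]
orientation: [179.9, -0.0, -93.9]
force: [0.6, 0.0, -5.1]
opening: 0.0256
clock: 19.75
tool_pos: [0.5478, -0.0297, 0.1927]
orientation: [-180.0, 0.0, -93.9]
force: [-0.3, 1.1, -4.7]
opening: 0.0259
clock: 19.92
tool_pos: [0.5477, -0.0297, 0.1917]
orientation: [-180.0, 0.0, -93.9]
force: [-0.7, 0.4, -5.1]
opening: 0.0259
```

```bash
python3 -m handwheel '[[[0,0,0.001,0,1],[0,0,0,0,1]]]';python3 -m handwheel '[[[0,0,0.001,0,1],[0,0,0,0,1]]]'; python3 -m handwheel '[[[0,0,0.001,0,1],[0,0,0,0,1]]]'
```

```text
clock: 20.08
tool_pos: [0.5475, -0.0298, 0.1905]
orientation: [-180.0, 0.0, -93.9]
force: [0.4, 0.5, -5.2]
opening: 0.0257
clock: 20.25
tool_pos: [0.5476, -0.0298, 0.1904]
orientation: [-180.0, -0.0, -93.9]
force: [-1.7, 1.1, 1.7]
opening: 0.0261
clock: 20.42
tool_pos: [0.5478, -0.0299, 0.1903]
orientation: [-179.9, -0.0, -93.9]
force: [-5.0, 1.4, 10.1]
opening: 0.0262
```

Run:
```python
import numpy as np
yc=-2.8;h=122.4
def g(th):
    t=np.radians(th); c,s=np.cos(t),np.sin(t)
    t1=min(th,5.493); 
    def at(P,u,t): # contact P at base coord u ; base dir (cos,-sin), normal (sin,cos)
        f=np.array(P)-u*np.array([np.cos(t),-np.sin(t)]); return f, f+h*np.array([np.sin(t),np.cos(t)])
    u1=4-yc
    if th<=5.493: return at((4,68),u1,t)
    return at((30,65.5),u1+np.hypot(26,2.5),t)
b=g(0)[1]
for th in range(0,11): f,q=g(th); print(th,f.round(1),(q-b).round(2))
```

```text
0 [-2.8 68. ] [0. 0.]
1 [-2.8 68.1] [2.14 0.1 ]
2 [-2.8 68.2] [4.28 0.16]
3 [-2.8 68.4] [6.42 0.19]
4 [-2.8 68.5] [8.55 0.18]
5 [-2.8 68.6] [10.69  0.13]
6 [-2.7 68.9] [12.85  0.27]
7 [-2.7 69.5] [15.04  0.6 ]
8 [-2.6 70.1] [17.24  0.89]
9 [-2.5 70.6] [19.43  1.14]
10 [-2.4 71.2] [21.63  1.36]
```

```bash
python3 -m handwheel '[[[-0.001,0,0,0,1],[-0.0015,0,0,0,1],[-0.0015,0,0,0,1],[-0.0015,0,0,0,1],[-0.0015,0,0,0,1],[-0.0015,0,0,0,1],[-0.0015,0,0,0,1],[0,0,0,0,1]]]'
python3 - <<'E'
from h import *
w=snap('wrist','p_w'); T,o=pose(); print(o['clock'],o['tool_pos'].round(4),o['orientation'].round(2),o['opening'],o['force'].round(1),o['moment'].round(2))
np.savez('p_w.npz',**w)
E
```

```text
clock: 21.08
tool_pos: [0.5484, -0.0206, 0.1901]
orientation: [-179.9, -0.1, -93.9]
force: [-3.3, -3.3, 8.7]
opening: 0.0262
21.1333 [ 0.5485 -0.0206  0.1902] [-1.7993e+02 -8.0000e-02 -9.3850e+01] 0.025717990955178235 [-2.9 -2.9  7.9] [-1.09  1.95 -0.02]
```

View pics/p_w.png

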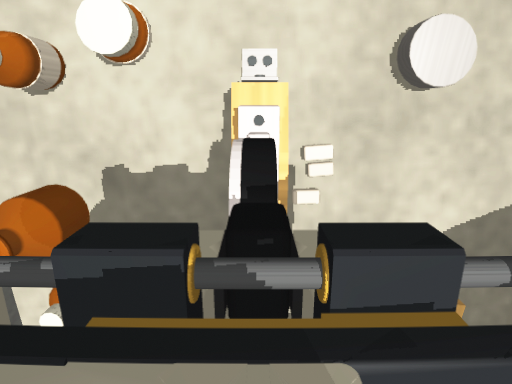

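```bash
cat > tilt.py <<'E'
from h import *
from scipy.optimize import brentq
o=dict(np.load('o_w.npz')); M=o['tool_from_camera']
cam=dict(mtx=o['mtx'],dist=o['dist'],C=M)
def bolt(f):
    g=cv2.cvtColor(cv2.imread(f'pics/{f}.png'),cv2.COLOR_BGR2GRAY)[85:150,243:275].astype(float)
    m=((g<150)&(g>60)).astype(np.uint8); n,l,st,c=cv2.connectedComponentsWithStats(m)
    i=[k for k in range(1,n) if 20<st[k,4]<120 and abs(c[k][0]-16)<5]
    if not i: return None
    k=i[0]; wgt=(200-g).clip(0)*cv2.dilate((l==k).astype(np.uint8),np.ones((3,3))); ys,xs=np.mgrid[:g.shape[0],:g.shape[1]]
    return np.array([(xs*wgt).sum()/wgt.sum()+243,(ys*wgt).sum()/wgt.sum()+85])
# tool frame: gauge -y = tool +x, gauge down = tool +z. bolt at (u, 122.4-12) mm rel TCP at level
Z0=.1224-.012-.003*0
ref=np.mean([bolt('n_w'),bolt('o_w')],0)
def P(u,th,pz=-.002):
    x,z=u,Z0-pz; c,s=np.cos(th),np.sin(th)   # tilt: +y end low -> foot moves to tool +x, -y end up
    return np.array([x*c+z*s,0,pz+z*c-x*s])
if __name__=='__main__':
    import sys
    print('ref',ref)
    u=brentq(lambda u:proj(cam,[P(u,0)])[0,1]-ref[1],.02,.09); print('bolt u',u)
    for f in sys.argv[1:]:
        b=bolt(f); print(f,b)
        for pz in (-.010,-.002,.006):
            th=brentq(lambda t:proj(cam,[P(u,t,pz)])[0,1]-b[1],-.1,.4); print('  pz',pz,'tilt rad',round(th,4))
E
python3 tilt.py n_w o_w p_w
```

```text
ref [258.73166023 111.79596646]
bolt u 0.06365771429438742
n_w [259.         130.72506034]Traceback (most recent call last):
  File "tilt.py", line 25, in <module>
    th=brentq(lambda t:proj(cam,[P(u,t,pz)])[0,1]-b[1],-.1,.4); print('  pz',pz,'tilt rad',round(th,4))
    r = _zeros._brentq(f, a, b, xtol, rtol, maxiter, args, full_output, disp)
ValueError: f(a) and f(b) must have different signs
```

```bash
sed -i "s/ref=np.mean.*/ref=bolt('n_w')/; s/    k=i\[0\];/    k=max(i,key=lambda k:st[k,4]-3*abs(st[k,2]-st[k,3])); /" tilt.py; python3 tilt.py n_w o_w p_w
```

```text
ref [259.         130.72506034]
bolt u 0.050035803202405554
n_w [259.         130.72506034]
  pz -0.01 tilt rad 0.0
  pz -0.002 tilt rad 0.0
  pz 0.006 tilt rad 0.0
o_w [257.89526185 131.15029094]
  pz -0.01 tilt rad -0.0027
  pz -0.002 tilt rad -0.0029
  pz 0.006 tilt rad -0.0031
p_w [258.4548291  119.87051482]
  pz -0.01 tilt rad 0.0676
  pz -0.002 tilt rad 0.0727
  pz 0.006 tilt rad 0.0786
```

```bash
python3 -m handwheel '[[[-0.001,0,0,0,1],[-0.0012,0,-0.0001,0,1],[-0.0012,0,-0.0001,0,1],[-0.0012,0,-0.0002,0,1],[-0.0012,0,-0.0002,0,1],[-0.0012,0,-0.0002,0,1],[0,0,0,0,1],[0,0,0,0,1]]]'
python3 - <<'E'
from h import *
w=snap('wrist','q_w'); T,o=pose(); print(o['clock'],o['tool_pos'].round(4),o['orientation'].round(2),o['opening'],o['force'].round(1),o['moment'].round(2))
np.savez('q_w.npz',**w)
E
python3 tilt.py q_w
```

```text
clock: 21.8
tool_pos: [0.5491, -0.0126, 0.1896]
orientation: [-180.0, 0.0, -93.9]
force: [0.1, -1.7, 1.7]
opening: 0.0257
21.85 [ 0.5491 -0.0126  0.1896] [-1.7995e+02  1.0000e-02 -9.3870e+01] 0.025655777455038692 [ 0.8 -0.8  2.2] [-0.66  0.02 -0.02]
ref [259.         130.72506034]
bolt u 0.050035803202405554
q_w [257.93002288 116.54945499]
  pz -0.01 tilt rad 0.0882
  pz -0.002 tilt rad 0.0948
  pz 0.006 tilt rad 0.1027
```

View pics/q_w.png

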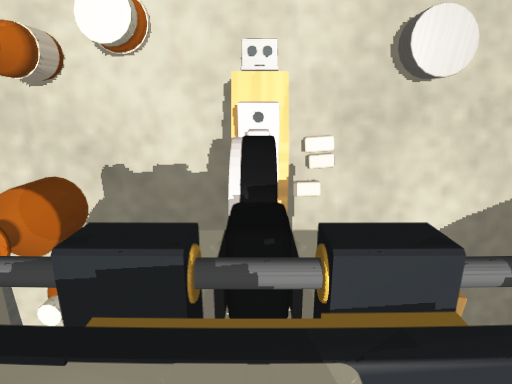

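```bash
python3 -m handwheel '[[[0,0,0.001,0,1],[0,0,0.001,0,1],[0,0,0,0,1]]]'; python3 -m handwheel '[[[-0.001,0,0,0,1],[-0.001,0,-0.0001,0,1],[-0.001,0,-0.0001,0,1],[-0.001,0,-0.0001,0,1],[-0.001,0,-0.0001,0,1],[0,0,0,0,1],[0,0,0,0,1]]]'
python3 - <<'E'
from h import *
w=snap('wrist','r_w'); T,o=pose(); print(o['clock'],o['tool_pos'].round(4),o['orientation'].round(2),o['opening'],o['force'].round(1),o['moment'].round(2))
E
python3 tilt.py r_w
```

```text
clock: 22.1
tool_pos: [0.5493, -0.0127, 0.1895]
orientation: [-179.9, 0.0, -93.8]
force: [-4.4, -0.4, 16.8]
opening: 0.0258
clock: 22.68
tool_pos: [0.5495, -0.0085, 0.1895]
orientation: [-179.9, -0.1, -93.9]
force: [-3.8, -4.2, 12.7]
opening: 0.0262
22.7333 [ 0.5495 -0.0085  0.1895] [-1.7991e+02 -7.0000e-02 -9.3850e+01] 0.026146856936931362 [-3.2 -4.7 12.8] [-1.82  1.52 -0.03]
ref [259.         130.72506034]
bolt u 0.050035803202405554
r_w [258.26858747 111.9967037 ]
  pz -0.01 tilt rad 0.1163
  pz -0.002 tilt rad 0.1252
  pz 0.006 tilt rad 0.1356
```

```bash
python3 -m handwheel '[[[-0.001,0,0,0,1],[-0.0008,0,-0.0002,0,1],[0,0,-0.0004,0,1],[0,0,0,0,1],[0,0,0,0,1]]]'
python3 - <<'E'
from h import *
w=snap('wrist','s_w'); T,o=pose(); print(o['clock'],o['tool_pos'].round(4),o['orientation'].round(2),o['opening'],o['force'].round(1),o['moment'].round(2))
np.savez('s_w.npz',**w)
E
python3 tilt.py s_w
```

```text
clock: 23.15
tool_pos: [0.5496, -0.0065, 0.1895]
orientation: [-179.9, -0.0, -93.9]
force: [-1.5, -4.1, 7.3]
opening: 0.026
23.2 [ 0.5496 -0.0065  0.1894] [-1.7993e+02 -4.0000e-02 -9.3870e+01] 0.026155370009864252 [-1.9 -2.7  7.8] [-1.46  0.86  0.01]
ref [259.         130.72506034]
bolt u 0.050035803202405554
s_w [258.18747642 109.82974978]
  pz -0.01 tilt rad 0.1296
  pz -0.002 tilt rad 0.1396
  pz 0.006 tilt rad 0.1513
```

View pics/s_w.png

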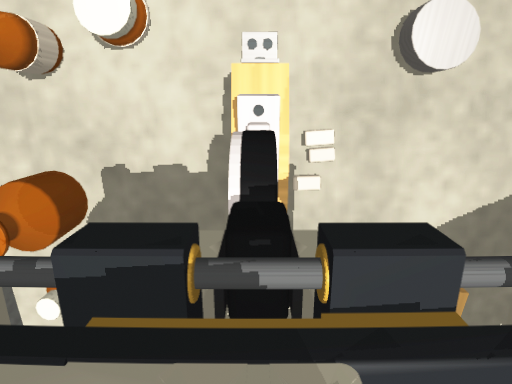

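```bash
cat > tilt2.py <<'E'
from tilt import *
from scipy.optimize import least_squares, minimize_scalar
import sys
def edges(f):
    g=cv2.cvtColor(cv2.imread(f'pics/{f}.png'),cv2.COLOR_BGR2GRAY).astype(float)
    # end edge: white->darker transitions upward, cols 243-252 & 265-273 ; limb: white->black cols 252-266
    b=bolt(f); c0=int(round(b[0])); r0=int(round(b[1]))
    col=g[r0+4:r0+45,c0-7:c0+8].mean(1); d=col<70; i=np.argmax(d); limb=r0+4+i-(70-col[i])/(col[i-1]-col[i])
    return b,limb
u=brentq(lambda u:proj(cam,[P(u,0)])[0,1]-ref[1],.02,.09)
def limbrow(th,dx,Rr,pz=-.002):
    # circle centre: 54 above foot
    zc=.1224-.054-pz; c,s=np.cos(th),np.sin(th); C=np.array([zc*s+dx,0,pz+zc*c])
    a=np.linspace(0,2*np.pi,721); pts=np.stack([C[0]+Rr*np.cos(a),0*a,C[2]+Rr*np.sin(a)],1)
    return proj(cam,pts)[:,1].min()
b0,l0=edges('n_w'); Rr=brentq(lambda r:limbrow(0,0,r)-l0,.03,.06); print('R',Rr,l0)
for f in sys.argv[1:]:
    b,l=edges(f)
    F=lambda q:[proj(cam,[P(u,q[0])+[q[1]/10,0,0]])[0,1]-b[1],limbrow(q[0],q[1]/10,Rr)-l]
    s=least_squares(F,[.1,0],diff_step=1e-4); print(f,b[1],l,'tilt',s.x[0],'slip mm',s.x[1]*100, 'limb err if no slip',limbrow(brentq(lambda t:proj(cam,[P(u,t)])[0,1]-b[1],-.1,.4),0,Rr)-l)
E
python3 tilt2.py o_w p_w q_w r_w s_w
```

```text
R 0.04334652851530803 146.2877094972067
o_w 131.15029093931838 146.12242686890573 tilt -0.010813400277105058 slip mm 0.8669812173605936 limb err if no slip 0.4808940099527774
p_w 119.87051482059283 137.99318697956093 tilt 0.06876567747519947 slip mm 0.4151646526404232 limb err if no slip 0.2270085372098265
q_w 116.54945498587 135.71264367816093 tilt 0.094202797005717 slip mm 0.06709672441566086 limb err if no slip 0.036518858844516444
r_w 111.99670369918204 132.00507614213197 tilt 0.11887625828572332 slip mm 0.6532020918129419 limb err if no slip 0.35462688307799795
s_w 109.82974977995725 130.44979079497907 tilt 0.13425838220753938 slip mm 0.5479076778170183 limb err if no slip 0.29641453618788205
```

```bash
cat > fit2.py <<'E'
from h import *
from scipy.optimize import least_squares
L=dict(np.load('l_w.npz'))
tk={-30:(388,68),-25:(366,117),-20:(347,163),-15:(329,212),-10:(313,263),-5:(302,309),5:(278,411),10:(268,460),15:(268,508),20:(268,556),25:(268,608),30:(272,666)}
Z=lambda q:np.array(q)/12+np.array([437,115])-.5
names=['c0','c1','n','m']; pix=[(463.9,55.7),(454.6,56.5),Z((240,361)),Z((250,446))]
def model(p):
    yaw,ph,xn,xm,xt,Rt,x,y,z=p[:9]
    P=[(15,-60,12),(15,-60,0),(xn,0,21),(xm,34*np.sin(ph),54-34*np.cos(ph))]
    for d in tk: a=np.radians(d); P.append((xt,Rt*np.sin(a),54-Rt*np.cos(a)))
    return proj(L,np.array(P)/1e3@R.from_euler('z',yaw).as_matrix().T+[x,y,z])
obs=np.array(pix+[Z(v) for v in tk.values()])
def res(p): 
    e=(model(p)-obs); e[:2]/=2; e[4:]/=1.5
    return np.concatenate([e.ravel(),[p[8]/.001,(p[0]+.22)/.03,(p[2]-12)/4,(p[3]-12)/4,(p[4]-10)/3]])
s=least_squares(res,[-.22,.14,12,12,10,31,.485,.296,0],x_scale=[.1,.1,5,5,5,5,.01,.01,.01])
print(s.x.round(4)); print((model(s.x)-obs).round(2).tolist())
C=np.linalg.pinv(s.jac.T@s.jac); print('sd',np.sqrt(C[1,1])*.35)
# tick-only homography-ish angle reading: fix needle weight zero
E
python3 fit2.py
```

```text
[-2.37600e-01  1.49100e-01  1.39966e+01  1.20988e+01  1.08121e+01
  3.37608e+01  4.84800e-01  2.95700e-01 -1.00000e-04]
[[-0.08, -0.94], [-0.53, 0.51], [0.1, -0.15], [0.0, 0.0], [0.12, 0.16], [0.02, -0.12], [-0.14, -0.03], [-0.17, -0.09], [-0.17, -0.23], [-0.38, 0.1], [0.0, 0.02], [0.35, 0.16], [0.07, 0.36], [0.02, 0.52], [0.18, 0.3], [0.22, -0.51]]
sd 0.007695264044816552
```

Run:
```python
import cv2,numpy as np
for f,xs,r in(('l_w',range(443,459),(142,160)),('k_w',range(425,440),(148,165))):
    g=cv2.cvtColor(cv2.imread(f'pics/{f}.png'),cv2.COLOR_BGR2GRAY).astype(float)
    print(f)
    sub=g[r[0]:r[1],xs[0]:xs[-1]+1]; print('cols',xs[0]); print(sub.astype(int))
```

```text
l_w
cols 443
[[ 91  92  92  91  88  87  87 104 131 139 139 139 139 139 118  96]
 [ 90  91  91  91  88  86  87 109 134 139 139 139 139 125  77  61]
 [ 91  91  90  90  88  87  87 114 138 139 139 139 139  93  38  27]
 [ 91  92  91  81  64  79  91 121 139 139 139 139 139  78  31  26]
 [ 92  92  85  61  26  60  93 122 138 140 139 139 139 101  57  38]
 [ 92  91  77  23   8  35  91 131 140 141 140 140 140 113  88  81]
 [ 91  84  47   8   9  28  90 135 141 141 141 141 141 115  96  94]
 [ 88  63  16   8   9  13  45  79  91  91  91 108 135 110  94  94]
 [ 83  30   8   8   8   8  12  23  29  31  32  42  61  56  52  61]
 [ 49  11   8   7   7   8   7   8  10  12  11  12  12  16  16  60]
 [ 41   8   8   8   8   9   7   7  10  12  12  12  13  12  11  63]
 [ 79   8   7   8   7  10  10   9   9  10  11  11  28  29  28  80]
 [ 85  36   9   8   7  48 106 116  96  95  95  94 103  92  85  92]
 [ 90  77   8   7  23  80 131 140 137 136 136 137 118  98  94  94]
 [ 91  82  38  14  49 101 134 142 142 142 141 142 118  97  94  93]
 [ 91  83  41  31  71 103 134 142 142 141 142 142 119  97  94  94]
 [ 91  92  99  
[... 504 characters left out ...]
8  41]
 [ 91  92  70  28   8  37 112 140 144 144 143 134  97  92  92]
 [ 91  81  43   8   9  10  34  66  75  75  75 127  99  95  51]
 [ 91  65  17   7   8   9   8  10  14  14  14  22  21  70  93]
 [ 92  63   8   7   8   9  10  11  12  13  13  12  13  70  94]
 [ 92  72  30   9   8  11  14  14  15  14  13  27  14  90  17]
 [ 92  92  59  10  10  49  95 107 107 107 107 106  96  95  95]
 [ 92  93  70  28  24  93 135 144 144 144 144 102  95  95  95]
 [ 92  92  72  35  53 101 135 144 144 143 145 104  95  73  48]
 [ 93  91  94  81  80 106 135 143 144 144 144 104  95  94  51]
 [ 93  91  97  94  89 107 135 144 144 144 144 104  95  95  93]
 [ 92  91 103 100  88 116 139 144 144 144 145 105  95  93  49]]
```

```bash
sed -i "s/Z((240,361)),Z((250,446))/(455.9,144.75),(457.7,151.72)/" fit2.py
cat >> fit2.py <<'E'
Kc=dict(np.load('k_w.npz'))
def mk(p,o):
    P=[(p[2],0,21),(p[3],34*np.sin(p[1]),54-34*np.cos(p[1]))]
    return proj(Kc,np.array(P)/1e3@R.from_euler('z',p[0]).as_matrix().T+o)
ko=np.array([(435.7,151.37),(437.6,157.03)])
r2=lambda p:np.concatenate([res(p),(mk(p,p[9:12])-ko).ravel(),(p[9:12]-p[6:9])/.001])
s2=least_squares(r2,np.concatenate([s.x,s.x[6:9]]),x_scale=[.1,.1,5,5,5,5]+[.01]*6)
print('joint',s2.x.round(4)); print((mk(s2.x,s2.x[9:12])-ko).round(2).tolist(),(model(s2.x)-obs)[:4].round(2).tolist())
for wn in (.2,5):
    f=lambda p:np.concatenate([r2(p),wn*(model(p)-obs)[2:4].ravel(),wn*(mk(p,p[9:12])-ko).ravel()])
    print(wn,least_squares(f,s2.x,x_scale=[.1,.1,5,5,5,5]+[.01]*6).x[:4])
E
python3 fit2.py
```

```text
[-2.37400e-01  1.49100e-01  1.44124e+01  1.18429e+01  1.08030e+01
  3.37829e+01  4.84800e-01  2.95700e-01 -1.00000e-04]
[[-0.1, -0.91], [-0.55, 0.54], [0.13, -0.32], [-0.01, -0.0], [0.12, 0.18], [0.02, -0.1], [-0.14, -0.01], [-0.18, -0.07], [-0.18, -0.21], [-0.38, 0.12], [0.0, 0.05], [0.35, 0.19], [0.07, 0.39], [0.02, 0.56], [0.18, 0.34], [0.22, -0.46]]
sd 0.00769501197221737
joint [-2.37200e-01  1.48300e-01  1.45036e+01  1.17895e+01  1.08031e+01
  3.37925e+01  4.84800e-01  2.95700e-01 -1.00000e-04  4.84900e-01
  2.95800e-01 -1.00000e-04]
[[0.16, -0.1], [-0.11, 0.03]] [[-0.1, -0.89], [-0.55, 0.55], [0.01, -0.31], [0.08, -0.02]]
0.2 [-0.23720909  0.14828609 14.50636322 11.79049375]
5 [-0.23488509  0.14437739 14.66682219 11.9201658 ]
```

```bash
cat > edge.py <<'E'
from tilt import *
import sys
def edge(f):
    g=cv2.cvtColor(cv2.imread(f'pics/{f}.png'),cv2.COLOR_BGR2GRAY).astype(float)
    b=bolt(f); r0=int(round(b[1])); out=[]
    for c in list(range(245,252))+list(range(266,273)):
        col=g[r0-20:r0-4,c]; d=np.diff(col); i=np.argmax(d[4:])+4; 
        lo,hi=col[max(i-2,0)],col[min(i+3,15)]; m=(lo+hi)/2; j=i-1
        while j<14 and not (col[j]<m<=col[j+1]): j+=1
        out.append(r0-20+j+(m-col[j])/(col[j+1]-col[j]))
    return np.median(out),np.std(out)
if __name__=='__main__':
    U=.060
    e0=edge('n_w')[0]; u=brentq(lambda u:proj(cam,[P(u,0)])[0,1]-e0,.03,.09); print('u',u)
    for f in sys.argv[1:]:
        e,sd=edge(f); print(f,round(e,2),round(sd,2),'tilt',round(brentq(lambda t:proj(cam,[P(u,t)])[0,1]-e,-.1,.4),4), 'bolt',bolt(f).round(2))
E
python3 edge.py n_w o_w p_w q_w r_w s_w
```

```text
u 0.059704903424067826
n_w 117.34 0.09 tilt 0.0 bolt [259.   130.73]
o_w 117.72 0.02 tilt -0.0025 bolt [257.9  131.15]
p_w 106.57 0.06 tilt 0.0697 bolt [258.45 119.87]
q_w 102.86 0.02 tilt 0.0936 bolt [257.93 116.55]
r_w 97.88 0.01 tilt 0.1256 bolt [258.27 112.  ]
s_w 95.87 0.03 tilt 0.1385 bolt [258.19 109.83]
```

```bash
python3 -m handwheel '[[[-0.0006,0,0,0,1],[0,0,-0.0003,0,1],[0,0,0,0,1],[0,0,0,0,1],[0,0,0,0,1]]]'
python3 - <<'E'
from h import *
w=snap('wrist','t_w'); T,o=pose(); print(o['clock'],o['tool_pos'].round(4),o['orientation'].round(2),o['opening'],o['force'].round(1),o['moment'].round(2))
E
python3 edge.py t_w
```

```text
clock: 23.62
tool_pos: [0.5496, -0.0056, 0.1894]
orientation: [-179.9, -0.0, -93.9]
force: [-1.1, -2.7, 5.7]
opening: 0.0257
23.6667 [ 0.5497 -0.0056  0.1894] [-1.7993e+02 -2.0000e-02 -9.3870e+01] 0.02577773214557984 [ 0.1 -3.4  6.9] [-1.35  0.35 -0.04]
u 0.059704903424067826
t_w 95.87 0.01 tilt 0.1385 bolt [258.12 109.82]
```

```bash
python3 -m handwheel '[[[0,0,0.0007,0,1],[0,0,0.0006,0,1],[0,0,0,0,1],[-0.0005,0,0,0,1],[-0.0005,0,0,0,1],[0,0,0,0,1],[0,0,0,0,1]]]'
python3 - <<'E'
from h import *
w=snap('wrist','u_w'); T,o=pose(); print(o['clock'],o['tool_pos'].round(4),o['orientation'].round(2),o['opening'],o['force'].round(1),o['moment'].round(2))
E
python3 edge.py u_w
```

```text
clock: 24.25
tool_pos: [0.5498, -0.005, 0.1893]
orientation: [-179.9, -0.1, -93.8]
force: [-2.9, -3.7, 15.6]
opening: 0.0262
24.3 [ 0.5498 -0.005   0.1893] [-1.7989e+02 -6.0000e-02 -9.3850e+01] 0.02603346846365372 [-3.  -4.8 15.1] [-1.7   1.79 -0.03]
u 0.059704903424067826
u_w 94.91 0.01 tilt 0.1446 bolt [258.29 109.33]
```

```bash
python3 -m handwheel '[[[0,0,-0.0005,0,1],[0,0,-0.0005,0,1],[0,0,-0.0004,0,1],[0,0,0,0,1],[0,0,0,0,1],[0,0,0,0,1],[0,0,0,0,1],[0,0,0,0,1],[0,0,0,0,1],[0,0,0,0,1],[0,0,0,0,1],[0,0,0,0,1]]]'
python3 - <<'E'
from h import *
w=snap('wrist','v_w'); T,o=pose(); print(o['clock'],o['tool_pos'].round(4),o['orientation'].round(2),o['opening'],o['force'].round(1),o['moment'].round(2))
s=snap('side','v_s');t=snap('top','v_t')
for n in ('ring_mark','needle_tip','gauge_grip','gauge_foot'): print(n,[(q['xy'],q['conf']) for q in place_of(n,s)[:1]])
a=cv2.imread('pics/v_s.png')
cv2.imwrite('pics/v_s2.png',cv2.resize(a[80:280,140:360],None,fx=3,fy=3,interpolation=cv2.INTER_CUBIC))
E
python3 edge.py v_w
```

```text
clock: 25.3
tool_pos: [0.5497, -0.0044, 0.1892]
orientation: [-179.9, -0.0, -93.9]
force: [-1.1, -2.8, 6.5]
opening: 0.0261
25.35 [ 0.5497 -0.0044  0.1892] [-179.94    0.    -93.88] 0.026110514943312586 [-0.6 -3.1  5.8] [-1.05  0.22 -0.01]
ring_mark [([255.3, 186.6], 0.42)]
needle_tip []
gauge_grip [([260.0, 149.7], 0.91)]
gauge_foot [([262.7, 191.1], 0.9)]
u 0.059704903424067826
v_w 95.51 0.06 tilt 0.1407 bolt [258.11 109.49]
```

View pics/v_s2.png

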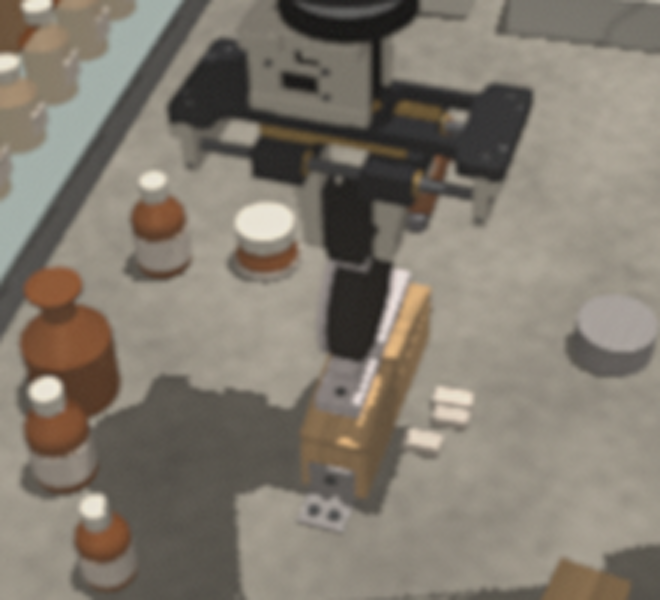

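View pics/v_w.png

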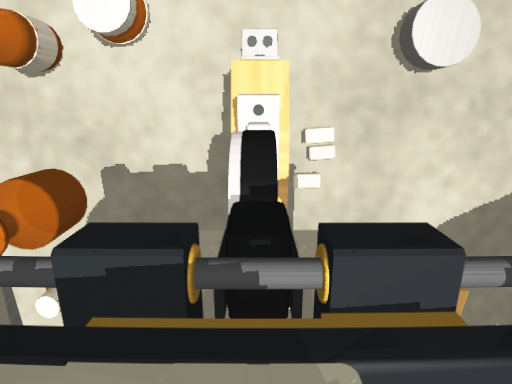

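The wrist view shows the base edge at row 95.5 and the bolt at (258,109.5). That puts the tilt at about 0.143, with the base parallel to the bearer edges. I'll hold briefly to confirm it's steady.

```bash
python3 -m handwheel '[[[0,0,0,0,1],[0,0,0,0,1],[0,0,0,0,1],[0,0,0,0,1],[0,0,0,0,1],[0,0,0,0,1]]]'
python3 -c "
from h import *
w=snap('wrist','x_w'); o=pose()[1]; print(o['force'].round(1),o['tool_pos'].round(4))
t=snap('top','x_t')"
python3 edge.py x_w
```

```text
clock: 26.15
tool_pos: [0.5497, -0.0044, 0.1892]
orientation: [-179.9, 0.0, -93.9]
force: [-0.7, -2.7, 5.3]
opening: 0.0257
[ 0.7 -2.5  6.1] [ 0.5497 -0.0044  0.1892]
u 0.059704903424067826
x_w 95.53 0.06 tilt 0.1406 bolt [258.13 109.49]
```

View pics/x_t.png

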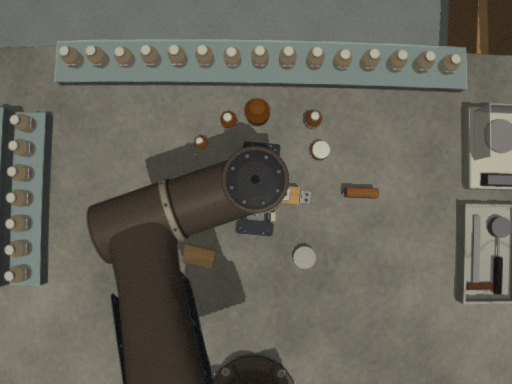

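The hold is steady. The bottles, jar, tin and offcut are at their original pixels, and the block stands at (362,193).

```bash
python3 -c "
from plant import close_job; print(close_job())"
```

```text
the job is handed in; nothing more can be done
None
```

The job is done and handed in at about 26 s. The gauge is held on the bearer at the mark by my measurements, but no camera could see the dial face in the final hold. So I never saw the pointer sitting on the mark directly.

- **Chips and block:** One sweep of the scraper block pushed all three chips off the bearer; they lie on the counter on its -x side. The fingers stayed above the chips. The block is back near its original spot, clear of the bearer. My first close on the block was too short and missed it; the second grip held and nothing was disturbed.
- **Mark angle:** From wrist views taken before the grasp, the ring mark reads about 0.146 rad. The individual fits ranged from 0.139 to 0.149.
- **Gauge tilt:** The gauge stands lengthways and square on the bearer, with its foot about 5 mm from the bearer's middle. The base edge and its bolt in the wrist view both give a tilt of about 0.143 rad. An earlier cross-check using the dial housing's edge read about 0.005 lower.
- **Rocking:** The foot slid a few millimetres during rocking, so I pressed harder briefly, then eased off.
- **Last checks:** The contact force is about 10 N. Tilt, force and position did not change over the last 0.8 s of holding. In the final top view the bottles, jar, tin and offcut are at their original places.

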